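# Zero a paint thickness gauge and hold it on the ringed spot of a spray-out panel

### The arm

A 6-joint arm with a two-finger parallel gripper is mounted at the origin on the work surface; the furniture and walls round the work are solid. World frame = base frame: x ahead of the robot, y to its left, z up, the work surface at z = 0. Lengths are in m, angles in rad, forces in N, time in s.
With the tool pointing down it reaches from about 0.275 to 0.75 m from the base axis. Payload 10.2 kg.
Tool frame: the origin (TCP) lies midway between the tips of the shut fingers; the grasp point (between the pads) lies manip.grip_depth behind it (manip.grip_depth is the distance from the TCP to the grasp point, in m); x points along the fingers, y is the direction in which the jaws open and shut, and the axes are right-handed (so a half turn about x gives the same grasp; the last joint's range is limited). The gripper opens to 88 mm and grips with 3 to 60 N. Pads are 18 mm wide; open, the fingers measure 123 mm over their backs; the gripper's body (75 mm by 187 mm) begins 45 mm behind the grasp point.
Start: joints at [1.031, 0.313, 1.498, -0, 1.331, -0.223], TCP at [0.164, 0.499, 0.239] pointing down, gripper open.
Joint ranges: [-2.94, 2.94], [-0.97, 2.17], [0.19, 2.56], [-1.23, 4.37], [0.02, 3.11], [-2.88, 2.88]. Speed limits (rad/s): [2.39, 2.39, 3.01, 3.14, 3.14, 3.14].

### API

Orientations are given as a 3x3 rotation matrix whose columns are the frame's x, y, z axes.
In Python, from bench import manip gives the robot as it stands.
- The arm moves only by the tool apply_moves, never from a script. Its argument "steps" is a list that holds one entry, the list of rows, each a list of 4 numbers: the shift along the tool's x, y, z each as a share of 100 mm, from -1 to 1, then the turn about the tool's x as a share of 360 degrees, from -1 to 1. A call has 1 to 10 rows; each row shifts and turns the pose as measured when the row begins, along the tool's axes as they then stand; what a row does not reach is not made up. A row lasts 1/8 s, in which the tool goes at most 62.5 mm and 10.7 degrees, less where a joint would pass 70% of its speed; a pose out of reach is approached as far as the arm can. A call with a number of a shift or a turn outside -1 to 1 is refused whole. A call with a gripper value outside its range is refused whole. "jaw" is the opening, from -1 (shut) to 1 (fully open), set as the call begins (left out, the last holds). The fingers move at their own pace and stop on an object; "force" is the grip in N (left out, the last holds). Time passes only in rows, so rows that do not move let the fingers close. It gives the time, the measured TCP pose, the force and the opening at its end, in the units of the state.
- manip.get_obs(): the state, without advancing time (a new reading comes with each control period).
- manip.camera(name): name is "scene" or "top" or "wrist"; returns a dict with "img" (400x640x3 uint8, red, green, blue), "depth" (400x640 float32, m along the optical axis (not along the pixel's ray), 0 where there is no reading), "intrinsics" (3x3 intrinsics, pixels), "R" (3x3) and "t" (3): a world point X has camera coordinates R X + t. Camera axes: x right, y down, z forward; pixel columns grow to the right and rows downward; lengths in m; the calibration is good to about 2 mm. The wrist camera is an equidistant fisheye: a pixel r from the principal point sees the ray r / f radians off the axis. A picture is of the moment at which its call begins.
- manip.sign_off(): hands the job in, once; it reports no verdict.
Trained networks look in a picture, given as the dict that the camera call returned (one of the last four; its "shot" number tells which), for a name from the list of things; names that differ only in an ending like _2 or _b are one class to them, and where a whole thing is asked for, a point or a joint stands for the part that bears it (a point fixed in the world has none). Each returns a list of dicts, best first, with "p" (0 to 1); they miss things now and then, are a little off and sometimes report something else, mostly with a low value. They report only what shows in the picture. A call takes as long as a camera call.
- manip.trace(picture, query): "mask" (400x640 bool, what is visible of it).
- manip.pinpoint(picture, query): "point" ([x, y, z] in m, in world coordinates, good to about 4 mm: a listed point, or the origin of a listed thing).
The state is a dict: "time": time; "joints": joint angles; "joint_vel": joint speeds; "joint_efforts": joint torques, N m; "ee_pos": TCP position; "eef_rot": TCP orientation; "wrist_force": force on the tool from outside, world axes, zero at the start; "ft_torque": the same for the moment, N m; "finger_gap": finger opening in m.
Only numpy, scipy, OpenCV 4.12 (cv2) and the standard library are available. Lean on these libraries where they do the work, as an engineer would, in place of code of your own. Each camera call takes 0.05 s, during which the arm holds its last target.

### The job

Draw the coating-thickness gauge straight up out of its charging cradle and zero it: stand its spring-loaded probe tip upright on the middle of the bare steel disc beside the pocket, pressed lightly so that the tip goes in about half way, and keep it there for a second. Then carry it to the sprayed test panel on the tilting stand and hold the tip in the middle of the orange ring, square to the panel and again pressed lightly to about half its travel. Do not push hard, shift the panel or knock the dosing bottles, and finish while still holding the gauge on the spot: it is not put down.

Things in the scene. Friction and masses are not known exactly. Their poses are not given: they have to be found in the camera images.
- cradle: Dark charging cradle, fixed. Origin: bench level under the middle of its pocket, z up, y toward the zero disc. Pocket 29 x 37 mm (x, y) for the gauge, about 1.5 mm play a side, rim 74 mm above the bench, 34 mm deep; the pocket block is 47 x 55 mm. Its grey foot plate, 67 x 126 mm, carries the zero disc beside the pocket, 60 mm away along +y (left).
- zero_disc: Bare steel zero disc, 34 mm across, lying flat in the cradle beside the pocket. Origin: centre of its top face, 23 mm above the bench; z up.
- gauge_grip (a point): Where to grip the gauge, on its axis: a white upright box 26 x 34 mm (x, y), 120 mm tall over its metal collar, 0.12 to 0.21 kg, standing in the pocket. Grip across the 34 mm width (y; ribbed rubber sides) from above, with the gripper along the gauge. This point is 28 mm under the flat top and 92 mm above the collar's end. z: along the gauge, to its top.
- tip_end (a point): The end of the gauge's spring-loaded brass probe tip (8 mm thick), on the gauge's axis: 102 mm from gauge_grip with the tip out, less as it goes in. At the start it hangs free, 12 mm above the bench. z: along the gauge, to its top.
- probe_tip (a joint): How far the probe tip is pushed into the gauge's 18 mm steel collar, in m: 0 = fully out (10 mm stand out), 0.009 = fully in. A spring: 1.4 N to start it, 3 N half way, 4.5 N fully in.
- panel: Sprayed test panel (114 x 76 mm steel sheet with blue stepped coats) in a tray on the tilting stand. Origin: middle of the tilting axis, 76 mm above the bench and 6 mm under the panel's face. z: out of the face, square to it; x: up the slope; y: along the axis. It leans 0.25 to 0.55 rad from level, toward the robot's left (+y) and partly the robot, and is held by friction (1.5 N m).
- spot (a point): Centre of the orange adhesive ring (20 mm inside, 28 mm outside) on the panel's face. z: out of the face, square to it; x: up the slope.
- panel_edge (a point): Middle of the panel's upper edge, level with its face, 57 mm from the tilting axis.
- stand: Dark tilting stand, fixed. Base plate 112 x 114 x 10 mm (x, y, z), two uprights at its y sides up to 91 mm, a clamp knob on its -y side. Origin: under the centre of the base; the panel leans toward the stand's own -x.
- bottle_red: Red dosing bottle, 73 mm across, 118 mm tall, a bystander. Origin under its centre.
- bottle_blue: Dark blue dosing bottle, 73 mm across, 118 mm tall, a bystander. Origin under its centre.
- bottle_clear: Grey dosing bottle with black top, 73 mm across, 118 mm tall, a bystander. Origin under its centre.

How it is judged:
By the outcome, as a careful person would: the job done as asked, in the order asked, and still so for the second after the job is handed in, while the arm keeps its last pose, push and grip.
It also fails if it takes over 42 s, if anything falls off the work surface, if the arm or the gripper's body presses on something with over 40 N, if the wrist force passes 120 N, or if a joint passes its speed limit or range.

## Working session

There is one attempt and no reset: what is moved stays moved. The work goes in short steps, Python scripts to look and compute and a tool call to move; the robot and the scene stay as the last step left them, time stands still between calls to the robot, and variables do not carry over. Pictures are saved under pics/ and viewed, and the job is handed in when it is done.

Besides the shell and the picture viewer there is one more tool, called after "Call:" as a command line: name --argument value ..., lists and objects as JSON in quotes. apply_moves: Moves the arm, as the interface text tells. Shift numbers are shares of 100 mm and turn numbers shares of 360 degrees, none past 1 either way. Its arguments: {"type":"object","properties":{"steps":{"type":"array"},"jaw":{"type":"number"},"force":{"type":"number"}},"required":["steps"]}

```bash
ls; mkdir -p pics
cat > h.py <<'E'
import numpy as np, cv2
from bench import manip
def save(c,n,crop=None,s=1):
    im=c["img"][:,:,::-1].copy()
    if crop: 
        x0,y0,x1,y1=crop; im=im[y0:y1,x0:x1]
    if s!=1: im=cv2.resize(im,None,fx=s,fy=s,interpolation=cv2.INTER_CUBIC)
    cv2.imwrite("pics/"+n+".png",im)
def cloud(c):
    d=c["depth"];K=c["intrinsics"];v,u=np.indices(d.shape)
    P=np.stack([(u-K[0,2])/K[0,0]*d,(v-K[1,2])/K[1,1]*d,d],-1)
    W=(P-c["t"])@c["R"]
    W[d==0]=np.nan
    return W
E
python3 - <<'E'
from h import *
np.set_printoptions(precision=4,suppress=True)
o=manip.get_obs(); print(o, manip.grip_depth)
a=manip.camera("scene"); b=manip.camera("top")
save(a,"s0");save(b,"t0")
for n,c in (("scene",a),("top",b)):
    print(n,c["intrinsics"].ravel(),c["R"].ravel(),c["t"])
    for q in ["cradle","zero_disc","gauge_grip","tip_end","panel","spot","panel_edge","stand","bottle_red","bottle_blue","bottle_clear"]:
        r=manip.pinpoint(c,q); print(n,q,[(np.round(x["point"],4),round(x["p"],2)) for x in r[:2]])
E
```

```text
pics
{'time': 0.0, 'joints': array([ 1.0306,  0.3135,  1.4984,  0.    ,  1.331 , -0.2234]), 'joint_vel': array([ 0.0002, -0.0006,  0.0003, -0.0008,  0.0009,  0.0007]), 'joint_efforts': array([  0.0003, -40.2211, -25.2267,   0.0694,   0.0353,  -0.0001]), 'ee_pos': array([0.1634, 0.4987, 0.2382]), 'eef_rot': array([[-0.0007,  0.3115,  0.9502],
       [-0.0011,  0.9502, -0.3115],
       [-1.    , -0.0012, -0.0003]]), 'wrist_force': array([-0.9891,  0.1139, -0.078 ]), 'ft_torque': array([-0.0023,  0.0429, -0.0341]), 'finger_gap': 0.08787491788005633} 0.0187
scene [410.2369   0.     318.634    0.     410.2369 204.956    0.       0.
   1.    ] [ 0.5244 -0.8513  0.0193 -0.4324 -0.2858 -0.8552  0.7335  0.4401 -0.518 ] [-0.0981  0.3473  0.4518]
scene cradle [(array([0.3683, 0.2471, 0.0017]), 0.96)]
scene zero_disc [(array([0.5228, 0.2376, 0.0767]), 0.54), (array([0.371 , 0.3013, 0.0263]), 0.52)]
scene gauge_grip [(array([0.3704, 0.2387, 0.111 ]), 0.71)]
scene tip_end [(array([0.3678, 0.2419, 0.0003]), 0.74)]
scene panel [(array([0.5237, 0.2362, 0.0787]), 0.89)]
scene spot [(array([0.5275, 0.2
[... 579 characters left out ...]
426, 0.0013]), 0.95)]
top zero_disc [(array([0.3735, 0.2987, 0.0213]), 0.79)]
top gauge_grip [(array([0.3665, 0.2421, 0.1168]), 0.52)]
top tip_end []
top panel [(array([0.5158, 0.2372, 0.0781]), 0.88)]
top spot [(array([0.3665, 0.2409, 0.117 ]), 0.6), (array([0.5284, 0.2184, 0.0946]), 0.43)]
top panel_edge [(array([0.5346, 0.1881, 0.1033]), 0.76)]
top stand [(array([0.5173, 0.2316, 0.0014]), 0.61)]
top bottle_red [(array([0.6281, 0.2849, 0.0007]), 0.83), (array([0.5148, 0.235 , 0.08  ]), 0.37)]
top bottle_blue [(array([0.4402, 0.0628, 0.0013]), 0.91), (array([ 0.3644,  0.2435, -0.0007]), 0.48)]
top bottle_clear [(array([0.3658, 0.1198, 0.0013]), 0.8), (array([0.5147, 0.2377, 0.0756]), 0.72)]
```

View pics/s0.png

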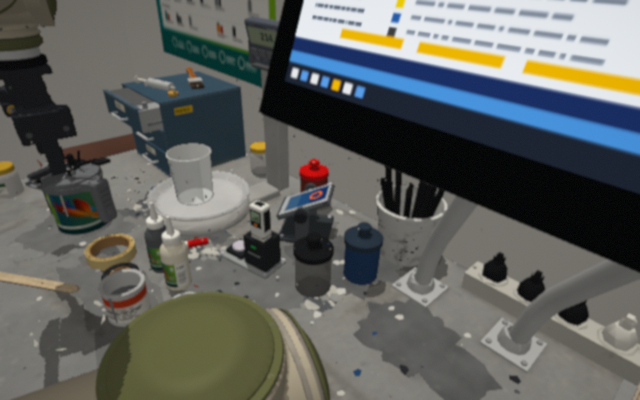

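View pics/t0.png

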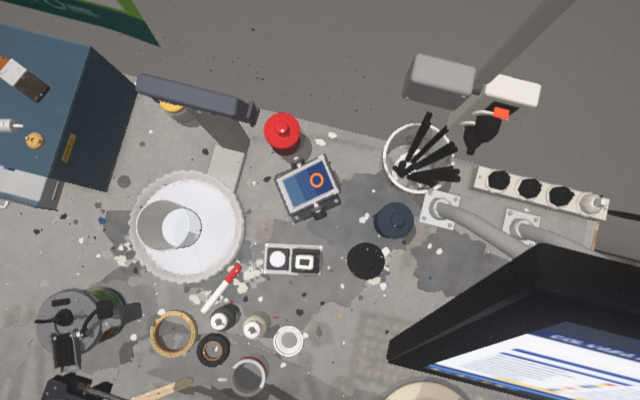

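The scene view shows the gauge in the cradle at about (260,215) and the panel at (305,200). In the top view the disc is at (278,259), the gauge at (305,261) and the ring at (316,181). Next I'll measure from depth and masks.

Run:
```python
from h import *
np.set_printoptions(precision=4,suppress=True)
b=manip.camera("top"); a=manip.camera("scene"); w=manip.camera("wrist"); save(w,"w0"); save(b,"t1",(240,120,400,300),4.2 if 0 else 3.3)
save(a,"s1",(200,130,400,310),3)
print(w["intrinsics"].ravel(),w["R"],w["t"])
for n,c in (("top",b),("scene",a)):
    W=cloud(c)
    for q in ["zero_disc","gauge_grip","panel","spot","cradle"]:
        for r in manip.trace(c,q)[:1]:
            m=r["mask"]&np.isfinite(W[...,0]); P=W[m]
            v,u=np.nonzero(r["mask"])
            print(n,q,round(r["p"],2),m.sum(),"px",u.mean(),v.mean(),"mean",P.mean(0),"min",P.min(0),"max",P.max(0))
            if q=="panel":
                Q=P
                for i in range(6):
                    mu=Q.mean(0);nn=np.linalg.svd(Q-mu)[2][2];nn*=np.sign(nn[2]);Q=P[abs((P-mu)@nn)<0.004/(1+i*.3)]
                print("  plane",nn,mu,"tilt",np.arccos(nn[2]),"az",np.arctan2(nn[1],nn[0]),len(Q))
            if q=="gauge_grip":
                T=P[P[:,2]>0.125]; 
                if len(T)>5: print("  top",T.mean(0),T.min(0),T.max(0),len(T))
```

```text
[309.7069   0.     321.5496   0.     309.7069 196.8206   0.       0.
   1.    ] [[ 0.3127  0.9499 -0.0005]
 [ 0.9036 -0.2973  0.3085]
 [ 0.2929 -0.0969 -0.9512]] [-0.5238 -0.0419  0.392 ]
top gauge_grip 0.69 245 px 304.3211382113821 260.5894308943089 mean [0.3709 0.2423 0.1409] min [0.3573 0.2263 0.0853] max [0.3829 0.2595 0.148 ]
  top [0.3704 0.2425 0.1425] [0.3573 0.2263 0.1256] [0.3829 0.2595 0.148 ] 234
top panel 0.67 2397 px 306.8484848484849 184.36903279369034 mean [0.5199 0.2383 0.0827] min [ 0.4629  0.1745 -0.0032] max [0.5942 0.3058 0.1108]
  plane [-0.1587  0.3904  0.9069] [0.5197 0.2409 0.0828] tilt 0.435031269134724 az 1.956978269991028 1522
top cradle 0.79 1544 px 289.9883795997418 258.4732085216269 mean [0.3724 0.2759 0.0283] min [0.336  0.2088 0.003 ] max [0.4074 0.3347 0.1394]
scene zero_disc 0.41 97 px 237.77319587628867 245.0721649484536 mean [0.3639 0.3039 0.0246] min [0.3502 0.2877 0.0214] max [0.3813 0.3193 0.0269]
scene gauge_grip 0.68 732 px 259.9673469387755 219.33197278911564 mean [0.3585 0.2357 0.1147] min [0.3499 0.2226 0.0015] max [0.5191 0.391  0.1473]
  top [0.3595 0.2369 0.1377] [0.3505 0.2226 0.1252] [0.3767 0.2587 0.1473] 288
scene panel 0.79 1009 px 306.64856860809476 199.9299111549852 mean [0.5097 0.2312 0.084 ] min [0.4571 0.1715 0.0012] max [0.7045 0.303  0.1097]
  plane [-0.1638  0.3894  0.9064] [0.5134 0.2378 0.084 ] tilt 0.436140066861025 az 1.9690661117999781 731
scene cradle 0.93 1876 px 256.2427133015368 253.58505564387917 mean [0.3528 0.2466 0.0342] min [ 0.3294  0.2046 -0.0005] max [0.4722 0.3462 0.0822]
```

View pics/w0.png

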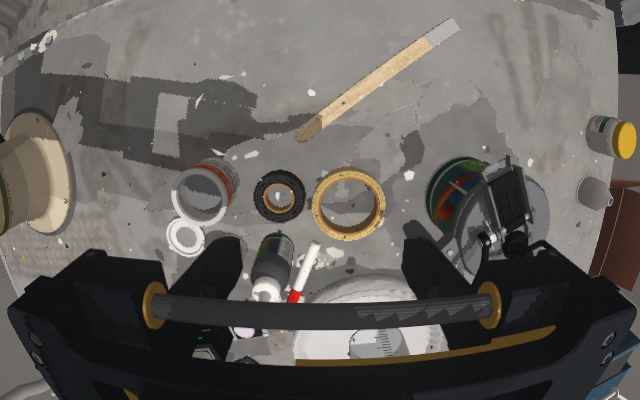

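View pics/t1.png

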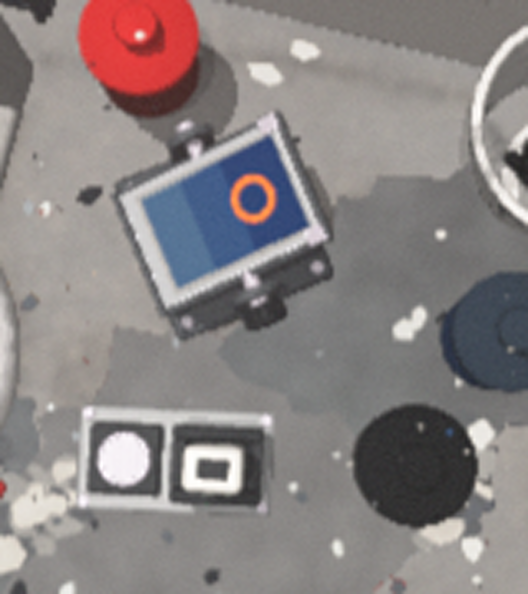

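View pics/s1.png

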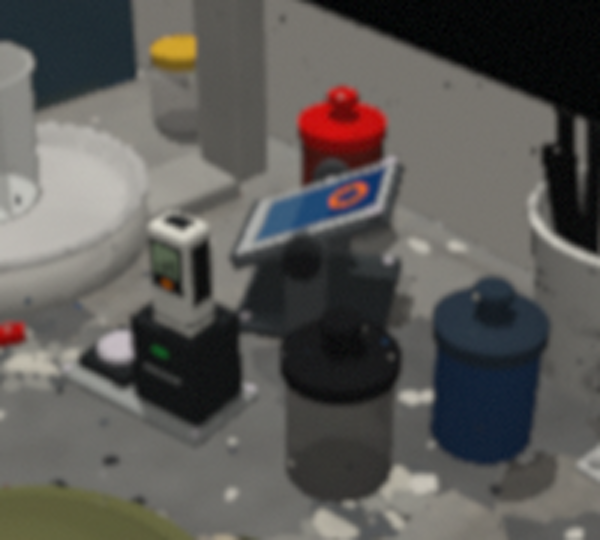

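The wrist view shows only bench clutter, with the cradle hidden behind the finger at about (245,330). The top crop shows the disc at (123,460), the gauge at (212,467) and the ring at (253,199). Next I'll refine these centres and the cradle yaw.

```bash
cat >> h.py <<'E'
def ray(c,u,v,fish=False):
    K=c["intrinsics"]; x=(u-K[0,2])/K[0,0]; y=(v-K[1,2])/K[1,1]
    if fish:
        r=np.hypot(x,y); s=np.sinc(r/np.pi); d=np.array([x*s,y*s,np.cos(r)])
    else: d=np.array([x,y,1.])
    return -c["R"].T@c["t"], c["R"].T@d
def onplane(c,u,v,p,n,fish=False):
    o,d=ray(c,u,v,fish); p=np.array(p);n=np.array(n); return o+d*((p-o)@n)/(d@n)
def atz(c,u,v,z,fish=False): return onplane(c,u,v,[0,0,z],[0,0,1],fish)
def blobs(m,lo=20):
    n,l,s,ce=cv2.connectedComponentsWithStats(m.astype(np.uint8))
    return [(ce[i],s[i],l==i) for i in range(1,n) if s[i][4]>=lo]
E
python3 - <<'E'
from h import *
np.set_printoptions(precision=4,suppress=True)
for name in ("top","scene"):
    c=manip.camera(name); im=c["img"].astype(int); W=cloud(c)
    hsv=cv2.cvtColor(c["img"],cv2.COLOR_RGB2HSV)
    org=(hsv[...,0]<15)&(hsv[...,1]>130)&(hsv[...,2]>120)
    near=(abs(W[...,0]-.53)<.05)&(abs(W[...,1]-.22)<.05)
    for ce,s,m in blobs(org&near):
        (ex,ey),ax,an=cv2.fitEllipse(cv2.findContours(m.astype(np.uint8),0,1)[0][0])
        print(name,"ring",ce,s,(ex,ey),ax,W[m].mean(0))
    near=(abs(W[...,0]-.37)<.03)&(abs(W[...,1]-.3)<.025)&(im.min(2)>150)
    for ce,s,m in blobs(near): print(" disc",ce,s,W[m].mean(0),"at z.023",atz(c,*ce,.023))
    top=(abs(W[...,0]-.37)<.03)&(abs(W[...,1]-.243)<.03)&(W[...,2]>.13)
    for ce,s,m in blobs(top):
        pts=W[m]; mm=cv2.minAreaRect((pts[:,:2]*1000).astype(np.float32))
        print(" gtop",ce,s,W[m].mean(0),"atz.142",atz(c,*ce,.142),"rect",mm)
    blk=(abs(W[...,0]-.37)<.05)&(abs(W[...,1]-.243)<.04)&(abs(W[...,2]-.074)<.012)
    pts=W[blk]; print(" block",cv2.minAreaRect((pts[:,:2]*1000).astype(np.float32)),pts.mean(0))
E
```

```text
top ring [316.3289 179.6579] [310 173  13  14  76] (316.1884460449219, 179.62460327148438) (12.285736083984375, 13.478667259216309) [0.5278 0.2189 0.0942]
 disc [281.1053 262.1988] [267 246  24  28 171] [0.3643 0.2956 0.0093] at z.023 [0.3647 0.2945 0.023 ]
 disc [276.9805 258.6537] [269 251  16  17 205] [0.3722 0.3031 0.0236] at z.023 [0.3721 0.3031 0.023 ]
 gtop [303.8764 261.3668] [295 254  19  15 259] [0.3695 0.243  0.1423] atz.142 [0.3695 0.243  0.142 ] rect ((370.0119934082031, 243.08863830566406), (33.47488784790039, 25.614627838134766), 89.2276611328125)
 block ((369.462890625, 243.1645050048828), (54.70695877075195, 46.92169952392578), 86.42194366455078) [0.3701 0.2423 0.0748]
 disc [238.1579 244.9737] [233 241  11   9  76] [0.3644 0.3032 0.0248] at z.023 [0.3661 0.305  0.023 ]
 gtop [258.9916 207.2176] [249 200  21  16 239] [0.3602 0.2376 0.1398] atz.142 [0.3575 0.2352 0.142 ] rect ((364.16546630859375, 241.0670928955078), (34.70812225341797, 27.254852294921875), 87.90691375732422)
 block ((364.6446228027344, 241.2074432373047), (57.102378845214844, 49.17448425292969), 88.71868896484375) [0.3555 0.2332 0.0734]
```

The two views agree to about 5 mm: gauge near (0.368, 0.242), cradle yaw about -3°, panel tilt 0.435 rad. I'll turn the jaws to the cradle axis, move over the gauge and look with the wrist camera.

The moves can't tilt the tool. I plan to pivot the gauge in the grip against the fixed cradle block after zeroing.

Call:
apply_moves --steps '[[[0,0,0,-0.022],[0,0,0,-0.022],[0,-0.4,0.35,0],[0,-0.4,0.35,0],[0,-0.4,0.35,0],[0,-0.4,0.35,0],[0,-0.4,0.35,0],[0,-0.4,0.35,0],[0,0,0,0]]]' --jaw 1

```text
time: 3.08
ee_pos: [0.372, 0.2453, 0.239]
eef_rot: [[0.002, 0.029, 1.0], [0.001, 1.0, -0.029], [-1.0, 0.001, 0.002]]
wrist_force: [0.1, 0.4, -0.3]
finger_gap: 0.0879
```

Run:
```python
from h import *
np.set_printoptions(precision=4,suppress=True)
w=manip.camera("wrist"); save(w,"w1")
o=manip.get_obs(); print(o["ee_pos"],o["eef_rot"])
o2,d=ray(w,320,200,True);print("cam",o2,d/np.linalg.norm(d))
np.savez("w1.npz",**{k:w[k] for k in("img","depth","intrinsics","R","t")})
```

```text
[0.371  0.2464 0.239 ] [[ 0.0019  0.0274  0.9996]
 [ 0.0015  0.9996 -0.0274]
 [-1.      0.0015  0.0019]]
cam [0.291  0.2467 0.3856] [ 0.3198 -0.0145 -0.9474]
```

View pics/w1.png

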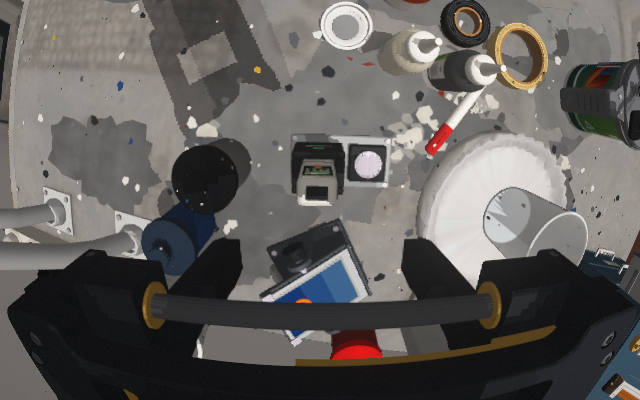

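The wrist view shows the gauge top at about (319,192) and the disc at (369,161). I'll compute positions from those.

Run:
```python
from h import *
np.set_printoptions(precision=4,suppress=True)
w=dict(np.load("w1.npz")); save(w,"w1z",(280,125,400,215),6)
d=w["depth"];K=w["intrinsics"];v,u=np.indices(d.shape)
x=(u-K[0,2])/K[0,0];y=(v-K[1,2])/K[1,1];r=np.hypot(x,y)
s=np.sinc(r/np.pi);D=np.stack([x*s,y*s,np.cos(r)],-1)/np.cos(r)[...,None]
W=((D*d[...,None])-w["t"])@w["R"]; W[d==0]=np.nan
T=(abs(W[...,0]-.37)<.03)&(abs(W[...,1]-.243)<.03)&(W[...,2]>.136)
for ce,st,m in blobs(T): 
    p=W[m]; print("top",ce,st,p.mean(0),cv2.minAreaRect((p[:,:2]*1000).astype(np.float32)),np.median(p[:,2]))
b=(abs(W[...,0]-.37)<.05)&(abs(W[...,1]-.243)<.04)&(abs(W[...,2]-.074)<.006)
p=W[b];print("blk",cv2.minAreaRect((p[:,:2]*1000).astype(np.float32)),np.median(p[:,2]),p.min(0),p.max(0))
fp=(abs(W[...,0]-.37)<.05)&(abs(W[...,1]-.27)<.08)&(W[...,2]>.003)&(W[...,2]<.03)
for ce,st,m in blobs(fp,200):
  p=W[m];print("foot",st,cv2.minAreaRect((p[:,:2]*1000).astype(np.float32)),np.median(p[:,2]))
dd=(w["img"].min(2)>150)&(abs(W[...,1]-.303)<.022)&(abs(W[...,2]-.023)<.006)
for ce,st,m in blobs(dd): print("disc",ce,st,W[m].mean(0),atz(w,*ce,.023,True))
```

```text
top [316.3138 190.2089] [ 296  174   42   32 1211] [0.3646 0.2403 0.1424] ((365.2792663574219, 240.32423400878906), (34.35285568237305, 25.625965118408203), 87.11429595947266) 0.14249288565000437
top [314.9148 314.7302] [ 206  299  218   31 5727] [0.3462 0.2432 0.3202] ((347.3361511230469, 243.0225830078125), (60.0410041809082, 8.711746215820312), 88.90314483642578) 0.32066279502694417
top [315.9821 379.5967] [  174   354   276    46 10583] [0.3484 0.2439 0.3415] ((350.1820068359375, 242.9664306640625), (60.0885009765625, 8.705703735351562), 88.581787109375) 0.34218038634936954
blk ((365.94512939453125, 240.75267028808594), (54.104469299316406, 46.40326690673828), 86.9169692993164) 0.0746057387363098 [0.3418 0.2125 0.0681] [0.3905 0.2681 0.0799]
foot [ 289  122  109   68 3112] ((359.3246765136719, 270.7235107421875), (132.13145446777344, 89.1943130493164), 85.26665496826172) 0.010170855123547451
disc [367.7986 164.2406] [355 151  27  27 561] [0.3696 0.3    0.0239] [0.3698 0.3001 0.023 ]
```

View pics/w1z.png

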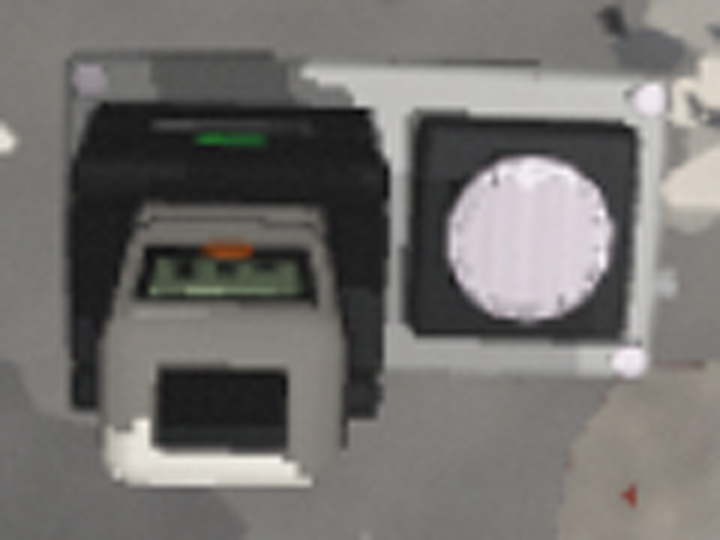

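```bash
cat >> h.py <<'E'
def fcloud(w):
    d=w["depth"];K=w["intrinsics"];v,u=np.indices(d.shape)
    x=(u-K[0,2])/K[0,0];y=(v-K[1,2])/K[1,1];r=np.hypot(x,y)
    s=np.sinc(r/np.pi);D=np.stack([x*s,y*s,np.cos(r)],-1)/np.cos(r)[...,None]
    W=((D*d[...,None])-w["t"])@w["R"]; W[d==0]=np.nan
    return W
E
python3 - <<'E'
from h import *
np.set_printoptions(precision=4,suppress=True)
w=dict(np.load("w1.npz")); W=fcloud(w); o=manip.get_obs()
T=(W-o["ee_pos"])@o["eef_rot"]   # tool coords
F=(abs(T[...,0])<.03)&(abs(T[...,2])<.04)&(abs(T[...,1])<.08)
for ce,st,m in blobs(F,100):
    p=T[m]; print(ce,st,p.min(0),p.max(0),np.percentile(p,[2,98],axis=0).ravel())
for xx in (-.01,-.005,0):
  m=F&(abs(T[...,0]-xx)<.0015); p=T[m]
  l=p[p[:,1]<0];r=p[p[:,1]>0]
  print(xx,len(l),len(r),l[:,1].max() if len(l) else 0,r[:,1].min() if len(r) else 0, l[:,2].min() if len(l) else 0, r[:,2].min() if len(r) else 0)
E
```

```text
[224.2976 259.4049] [ 194  236   49   62 1398] [-0.03   -0.0614 -0.0115] [ 0.     -0.0454  0.0101] [-0.0295 -0.0597 -0.0109 -0.0015 -0.0458  0.0081]
[418.8683 259.3768] [ 401  236   50   62 1412] [-0.03    0.0413 -0.011 ] [0.0003 0.0575 0.0102] [-0.0293  0.0416 -0.0105 -0.0013  0.0558  0.0085]
-0.01 125 126 -0.045504325809434365 0.041480377267167384 -0.010804345996996569 -0.010482811560686724
-0.005 109 117 -0.04543412444064322 0.04162332110102751 -0.010943608189344407 -0.010747041648561762
0 30 35 -0.04589080860090136 0.04165759991168696 -0.010653775107026772 -0.010312560229949553
```

Call:
apply_moves --steps '[[[0,-0.035,-0.04,0.005],[0.3,0,0,0],[0.3,0,0,0],[0.3,0,0,0],[0.2,0,0,0],[0,0,0,0]]]'

```text
time: 3.88
ee_pos: [0.3618, 0.2482, 0.127]
eef_rot: [[0.003, 0.056, 0.998], [0.003, 0.998, -0.056], [-1.0, 0.003, 0.003]]
wrist_force: [0.7, 0.4, -0.7]
finger_gap: 0.0879
```

Run:
```python
from h import *
np.set_printoptions(precision=4,suppress=True)
o=manip.get_obs();print(o["ee_pos"],o["eef_rot"])
w=manip.camera("wrist"); save(w,"w2",(200,100,440,340),2.4)
o2=manip.get_obs();print(o2["ee_pos"],o2["wrist_force"])
W=fcloud(w); T=(W-o2["ee_pos"])@o2["eef_rot"]
F=(abs(T[...,0])<.03)&(abs(T[...,2])<.04)&(abs(T[...,1])<.08)&(abs(T[...,1])>.03)
for ce,st,m in blobs(F,100):
    p=T[m]; print(ce,st,np.percentile(p,[1,99],axis=0).ravel())
g=(W[...,2]>.137)&(W[...,2]<.147)&(abs(T[...,1])<.028)&(abs(T[...,2])<.03)
for ce,st,m in blobs(g,100):
    p=T[m]; print("gtop tool",np.percentile(p,[1,50,99],axis=0),cv2.minAreaRect((p[:,1:]*1000).astype(np.float32)))
```

```text
[0.3618 0.2482 0.127 ] [[ 0.0033  0.0556  0.9984]
 [ 0.0028  0.9984 -0.0556]
 [-1.      0.003   0.0031]]
[0.3623 0.2483 0.1278] [0.1295 0.6641 0.6454]
[224.0843 259.89  ] [ 193  236   50   63 1436] [-0.0297 -0.0593 -0.0124 -0.0003 -0.0448  0.0074]
[419.272  259.8398] [ 401  236   50   62 1467] [-0.0297  0.0425 -0.0123 -0.0001  0.0575  0.0074]
gtop tool [[-0.0182 -0.0239 -0.0087]
 [-0.0149 -0.0072  0.0004]
 [-0.0098  0.0086  0.0158]] ((-7.794496536254883, 3.736090660095215), (34.1716423034668, 26.0509090423584), 1.386737585067749)
```

View pics/w2.png

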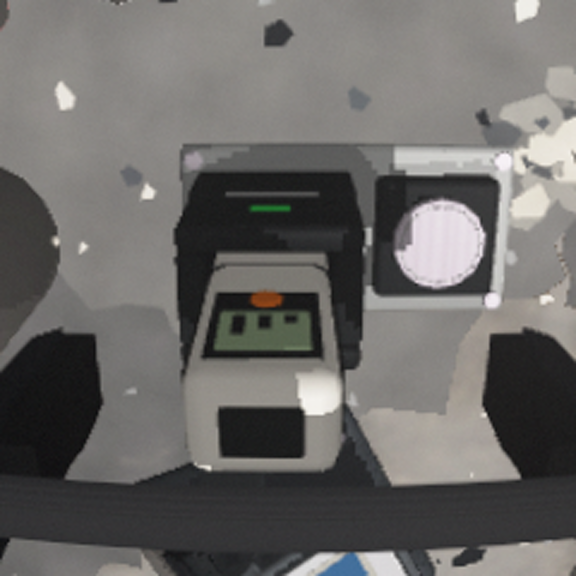

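Call:
apply_moves --steps '[[[0,-0.066,0.06,0.002],[0.0,0,0,0]]]'

```text
time: 4.18
ee_pos: [0.3687, 0.2416, 0.1295]
eef_rot: [[0.008, 0.068, 0.998], [0.004, 0.998, -0.068], [-1.0, 0.005, 0.007]]
wrist_force: [0.2, 0.1, -0.0]
finger_gap: 0.0879
```

```bash
cat > rel.py <<'E'
from h import *
np.set_printoptions(precision=4,suppress=True)
w=manip.camera("wrist")
o2=manip.get_obs();print(o2["ee_pos"],o2["eef_rot"][:,1],o2["wrist_force"])
W=fcloud(w); T=(W-o2["ee_pos"])@o2["eef_rot"]
F=(T[...,0]>-.03)&(T[...,0]<.03)&(abs(T[...,2])<.04)&(abs(T[...,1])<.08)&(abs(T[...,1])>.03)
c=[]
for ce,st,m in blobs(F,100):
    p=T[m]; q=np.percentile(p,[1,99],axis=0); c.append(q); print("finger",q.ravel())
fy=(c[0][1,1]+c[1][0,1])/2; fz=(c[0][0,2]+c[0][1,2])/2
g=(W[...,2]>.135)&(W[...,2]<.149)&(abs(T[...,1])<.028)&(abs(T[...,2])<.03)
for ce,st,m in blobs(g,100):
    p=T[m]; r=cv2.minAreaRect((p[:,1:]*1000).astype(np.float32)); print("gtop",r, "rel y,z mm",r[0][0]-fy*1000,r[0][1]-fz*1000,"topz",np.median(W[m][:,2]))
E
python3 rel.py
```

```text
[0.3686 0.2418 0.1295] [0.068  0.9977 0.0049] [-0.1077 -0.1959  0.0475]
finger [-0.0298 -0.0593 -0.0117 -0.0012 -0.0447  0.0079]
finger [-0.0298  0.0425 -0.0116 -0.001   0.0572  0.0082]
gtop ((-1.1376724243164062, -3.1850366592407227), (25.6688232421875, 34.63713455200195), 87.95063781738281) rel y,z mm -0.035857919491863344 -1.2562352917533965 topz 0.14255658547535455
```

Call:
apply_moves --steps '[[[0.12,0,-0.015,-0.0015],[0.12,0,0,0],[0.1,0,0,0],[0,0,0,0]]]'

```text
time: 4.72
ee_pos: [0.3669, 0.2419, 0.0929]
eef_rot: [[0.007, 0.058, 0.998], [0.004, 0.998, -0.058], [-1.0, 0.005, 0.007]]
wrist_force: [-0.7, -0.7, 0.6]
finger_gap: 0.0878
```

```bash
python3 rel.py; python3 -c "
from h import *
for i in range(3):
    c=manip.camera('wrist');o=manip.get_obs();print(o['time'],o['ee_pos'],o['joints'],o['wrist_force'])"
```

```text
[0.3672 0.242  0.0933] [0.0582 0.9983 0.0049] [ 0.2068 -0.3873 -1.6911]
finger [-0.0298 -0.0593 -0.0121 -0.0005 -0.0447  0.0077]
finger [-0.0298  0.0425 -0.012  -0.0006  0.0574  0.0078]
gtop ((-1.625772476196289, -9.328600883483887), (34.201873779296875, 11.232645034790039), 0.8015581965446472) rel y,z mm -0.5655499518631397 -7.137928799193856 topz 0.14112395897123992
gtop ((-1.4354887008666992, 9.660161972045898), (4.0005998611450195, 29.050182342529297), 89.3254623413086) rel y,z mm -0.3752661765335499 11.85083405633593 topz 0.1418953814765191
4.825 [0.3673833  0.2420717  0.09369293] [ 0.31402663  0.31159326  1.92954863  0.00234736  0.89084919 -1.20002057] [ 0.13725786 -0.63384376 -0.22445915]
4.875 [0.36752462 0.24211879 0.09393084] [ 0.31402444  0.31119783  1.92930589  0.00235791  0.89093516 -1.20006234] [-0.00812083  0.0914519   0.41036028]
4.925 [0.36759087 0.24213433 0.09407334] [ 0.31401831  0.31090989  1.92923585  0.00234191  0.89093749 -1.19999973] [ 0.47038028 -0.44259747  0.2619321 ]
```

Call:
apply_moves --steps '[[[0,0,0,0],[0,0,0,0],[0,0,0,0],[0,0,0,0],[0,0,0,0],[0,0,0,0]]]' --jaw -1 --force 25

```text
time: 5.68
ee_pos: [0.3679, 0.2423, 0.0947]
eef_rot: [[0.011, 0.058, 0.998], [0.005, 0.998, -0.058], [-1.0, 0.006, 0.011]]
wrist_force: [0.6, 0.2, 0.4]
finger_gap: 0.0342
```

Call:
apply_moves --steps '[[[-0.12,0,0,0],[-0.12,0,0,0],[-0.14,0,0,0],[-0.16,0,0,0],[-0.16,0,0,0],[-0.12,0,0,0],[0,0,0,0]]]'

```text
time: 6.55
ee_pos: [0.3669, 0.2418, 0.1835]
eef_rot: [[0.013, 0.058, 0.998], [0.006, 0.998, -0.058], [-1.0, 0.007, 0.013]]
wrist_force: [0.5, 0.1, -1.3]
finger_gap: 0.0341
```

```bash
cat > look.py <<'E'
from h import *
import sys
np.set_printoptions(precision=4,suppress=True)
tag=sys.argv[1]; qs=sys.argv[2].split(",") if len(sys.argv)>2 else []
f=[]
for n in ("wrist","scene","top"):
    c=manip.camera(n); save(c,tag+n[0],None if n=="wrist" else ((200,130,360,250) if n=="scene" else (250,150,350,280)),1 if n=="wrist" else 4)
    f.append(manip.get_obs()["wrist_force"])
    np.savez(tag+n[0]+".npz",**{k:c[k] for k in("img","depth","intrinsics","R","t")})
    for q in qs:
        r=manip.pinpoint(c,q); print(n,q,[(np.round(x["point"],4),round(x["p"],2)) for x in r[:2]])
        f.append(manip.get_obs()["wrist_force"])
o=manip.get_obs();print(o["time"],o["ee_pos"],o["eef_rot"],o["finger_gap"]);print("F",np.mean(f,0),np.std(f,0))
E
python3 look.py a tip_end,zero_disc
```

```text
wrist tip_end []
wrist zero_disc [(array([0.3719, 0.3016, 0.0226]), 0.63)]
scene tip_end []
scene zero_disc [(array([0.3723, 0.3021, 0.0256]), 0.47)]
top tip_end [(array([0.5306, 0.188 , 0.107 ]), 0.31)]
top zero_disc []
7.0 [0.3666 0.2417 0.1823] [[ 0.0109  0.058   0.9983]
 [ 0.0055  0.9983 -0.0581]
 [-0.9999  0.0061  0.0106]] 0.03404488271164726
F [-0.0928  0.0595 -1.6719] [0.4461 0.3916 0.5023]
```

View pics/aw.png

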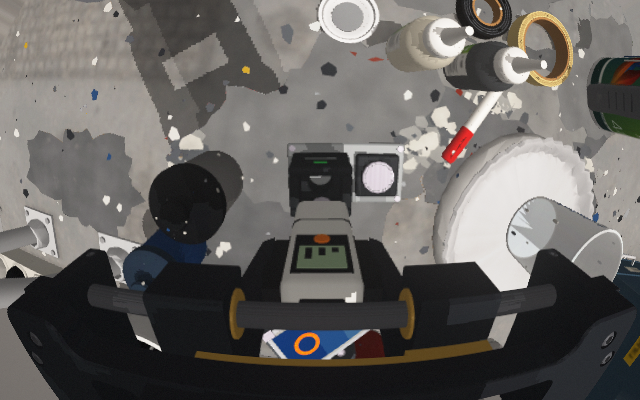

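View pics/as.png

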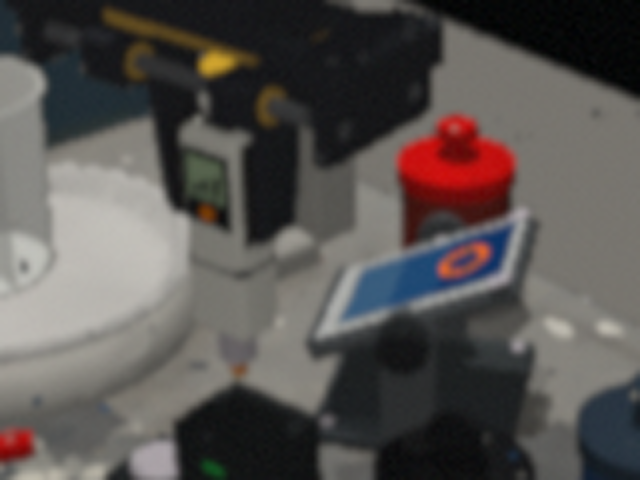

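The wrist view shows the gauge held straight between the fingers, and in the scene view the tip hangs clear above the pocket at (238,370). Next I'll move 60 mm along the cradle's y to above the disc.

Call:
apply_moves --steps '[[[0,0.2,0.007,0],[0,0.2,0.007,0],[0,0.2,0,0],[0.15,0,0,0],[0.15,0,0,0],[0.15,0,0,0],[0,0,0,0]]]'

```text
time: 7.88
ee_pos: [0.371, 0.301, 0.1328]
eef_rot: [[0.007, 0.059, 0.998], [0.003, 0.998, -0.059], [-1.0, 0.003, 0.007]]
wrist_force: [-0.7, -0.4, -0.4]
finger_gap: 0.0341
```

```bash
python3 look.py b zero_disc,tip_end
```

```text
wrist zero_disc [(array([0.3729, 0.3028, 0.0223]), 0.72), (array([ 0.4453,  0.0616, -0.0024]), 0.3)]
wrist tip_end []
scene zero_disc [(array([0.3764, 0.3005, 0.025 ]), 0.55)]
scene tip_end []
top zero_disc []
top tip_end [(array([0.5343, 0.1857, 0.1042]), 0.51)]
8.325 [0.3719 0.302  0.1346] [[ 0.0104  0.0584  0.9982]
 [ 0.0046  0.9983 -0.0585]
 [-0.9999  0.0052  0.0101]] 0.03397191539689092
F [-0.1839 -0.1596 -1.0396] [0.5269 0.5058 0.4743]
```

View pics/bs.png

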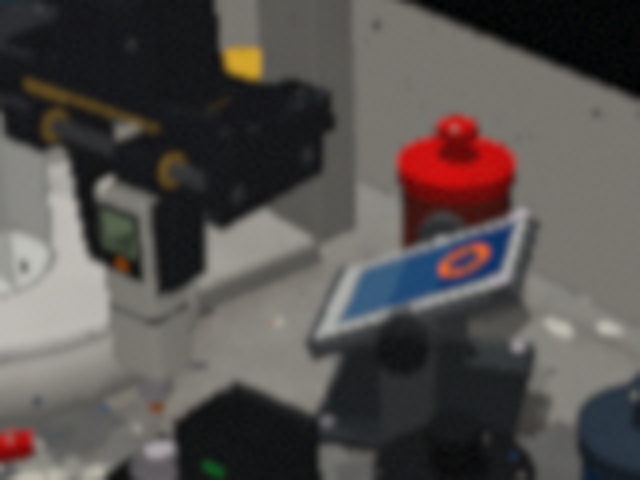

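View pics/bw.png

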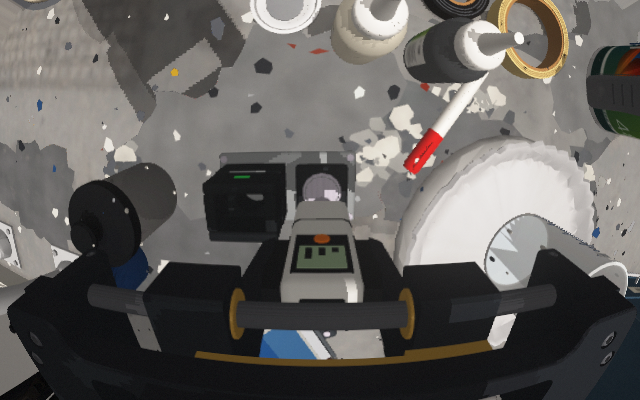

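The scene view shows the tip at (157,407) right above the disc at (160,455), and in the wrist view the disc sits straight behind the collar. Next I'll check the tip's offset from the disc within the same camera.

Run:
```python
from h import *
np.set_printoptions(precision=4,suppress=True)
s=dict(np.load("bs.npz")); save(s,"bsz",(220,215,260,255),14)
for px in ((239.25,232.3),):
    print("tip",atz(s,*px,.0519+.001))
for px in ((238.8,245.5),(239,245.7)): print("disc",atz(s,*px,.023))
def proj(c,X):
    p=c["R"]@X+c["t"];K=c["intrinsics"];return K[0,0]*p[0]/p[2]+K[0,2],K[1,1]*p[1]/p[2]+K[1,2]
for th in (0,):
    D=np.array([.3715,.302,.023]);print("disc px",proj(s,D),"tip px if above",proj(s,D+[0,0,.029]))
# gauge faces in tool frame from wrist view
w=dict(np.load("bw.npz"));o=manip.get_obs();T=(fcloud(w)-o["ee_pos"])@o["eef_rot"]
for x0 in (-.015,-.005,.005,.015,.025,.035,.045,.055,.065,.075,.085):
    m=(abs(T[...,0]-x0)<.003)&(abs(T[...,1])<.03)&(T[...,2]<.005)&(T[...,2]>-.03)
    if m.sum()>5: p=T[m]; print(x0,m.sum(),"y",np.percentile(p[:,1],[2,98]),"z",np.percentile(p[:,2],[2,50]))
```

```text
tip [0.3706 0.3028 0.0529]
disc [0.3654 0.3027 0.023 ]
disc [0.3652 0.3019 0.023 ]
disc px (np.float64(241.00706697265343), np.float64(244.12239843066504)) tip px if above (np.float64(239.87966258603245), np.float64(232.5774900211587))
-0.015 695 y [-0.0291  0.0282] z [-0.0163 -0.0136]
-0.005 510 y [-0.0289  0.0266] z [-0.0168 -0.0127]
0.005 251 y [-0.0187  0.0139] z [-0.0157 -0.0152]
0.015 255 y [-0.0182  0.0138] z [-0.016  -0.0152]
0.025 202 y [-0.017   0.0129] z [-0.0162 -0.0155]
0.035 195 y [-0.0176  0.0132] z [-0.0162 -0.0155]
0.045 166 y [-0.0181  0.0136] z [-0.0164 -0.0157]
0.065 20 y [-0.0067  0.0015] z [-0.0122 -0.0114]
```

View pics/bsz.png

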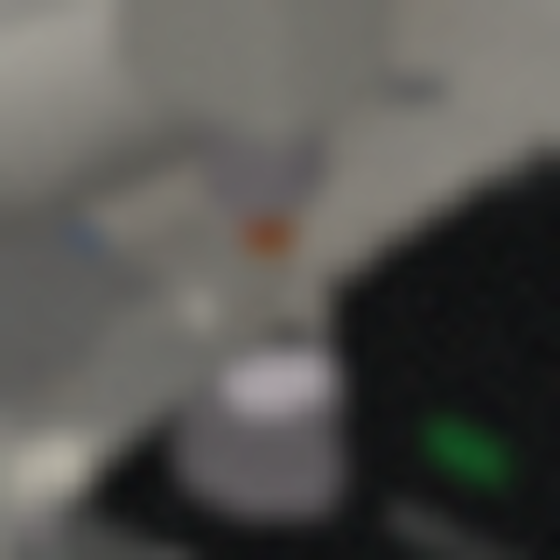

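The tip is above the disc centre to within about 1–2 mm. I'll lower to just above contact.

Call:
apply_moves --steps '[[[0.12,0,0,0],[0.08,0,0,0],[0.04,0,0,0],[0,0,0,0]]]'

```text
time: 8.82
ee_pos: [0.3719, 0.3021, 0.1085]
eef_rot: [[0.01, 0.058, 0.998], [0.004, 0.998, -0.058], [-1.0, 0.005, 0.009]]
wrist_force: [-0.2, -0.1, -0.7]
finger_gap: 0.0343
```

```bash
cat > f.py <<'E'
from h import *
import sys
np.set_printoptions(precision=4,suppress=True)
f=[];p=[]
for i in range(int(sys.argv[1])):
    c=manip.camera("scene"); o=manip.get_obs(); f.append(o["wrist_force"]);p.append(o["ee_pos"])
print(o["time"],"pos",p[0],p[-1],"x",o["eef_rot"][:,0]);print("F",np.mean(f,0),np.std(f,0)/len(f)**.5)
if len(sys.argv)>2: 
    a=[int(x) for x in sys.argv[3].split(",")]; save(c,sys.argv[2],a,10)
E
python3 f.py 4 c1 220,215,260,255
```

```text
9.025 pos [0.3719 0.3021 0.1087] [0.3721 0.3022 0.1091] x [ 0.0108  0.0048 -0.9999]
F [ 0.0884 -0.0359 -0.8959] [0.2253 0.1176 0.2233]
```

View pics/c1.png

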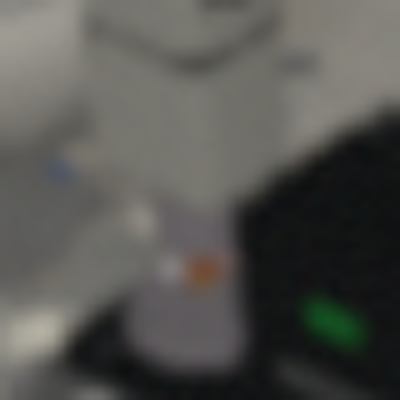

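In this view the tip at (203,270) is just over the bright disc, with no contact force yet. I'll press in small steps.

Call:
apply_moves --steps '[[[0.05,0,0,0],[0.01,0,0,0],[0,0,0,0]]]'

```text
time: 9.4
ee_pos: [0.3726, 0.3024, 0.1034]
eef_rot: [[0.012, 0.058, 0.998], [0.005, 0.998, -0.058], [-1.0, 0.006, 0.012]]
wrist_force: [-0.1, -0.3, 0.8]
finger_gap: 0.0337
```

```bash
python3 f.py 4 c2 220,215,260,255
```

```text
9.6 pos [0.3726 0.3024 0.1034] [0.3726 0.3024 0.1034] x [ 0.0121  0.0054 -0.9999]
F [-0.2425 -0.1053  0.3227] [0.3613 0.3386 0.1534]
```

View pics/c2.png

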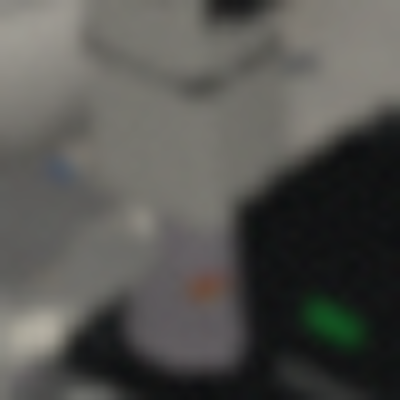

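Call:
apply_moves --steps '[[[0.024,0,0,0],[0,0,0,0],[0,0,0,0]]]'

```text
time: 9.98
ee_pos: [0.3726, 0.3024, 0.101]
eef_rot: [[0.012, 0.058, 0.998], [0.005, 0.998, -0.058], [-1.0, 0.006, 0.012]]
wrist_force: [-0.5, 0.2, 2.6]
finger_gap: 0.0338
```

```bash
python3 f.py 5 c3 220,215,260,255
```

```text
10.225 pos [0.3726 0.3024 0.101 ] [0.3726 0.3024 0.101 ] x [ 0.0122  0.0054 -0.9999]
F [-1.024   0.0989  1.5151] [0.2187 0.3134 0.212 ]
```

View pics/c3.png

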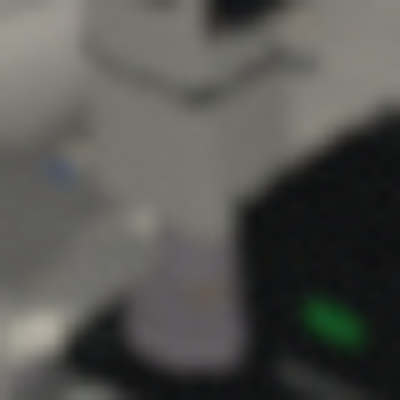

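Measured force is about 2.8 N and depth about 4.7 mm, so the tip is roughly half in. I'll hold for over a second.

Call:
apply_moves --steps '[[[0,0,0,0],[0,0,0,0],[0,0,0,0],[0,0,0,0],[0,0,0,0],[0,0,0,0],[0,0,0,0],[0,0,0,0],[0,0,0,0]]]'

```text
time: 11.35
ee_pos: [0.3726, 0.3024, 0.101]
eef_rot: [[0.012, 0.058, 0.998], [0.005, 0.998, -0.058], [-1.0, 0.006, 0.012]]
wrist_force: [-0.2, 0.0, 2.0]
finger_gap: 0.034
```

```bash
python3 f.py 2
```

```text
11.45 pos [0.3726 0.3024 0.101 ] [0.3726 0.3024 0.101 ] x [ 0.0122  0.0054 -0.9999]
F [-0.9213 -1.2712  0.949 ] [0.0414 0.0699 0.3936]
```

Zeroing is done, held steady at z = 0.101 for over 1.4 s. I'll lift off, and first check the clearances for pivoting on the +x side of the block.

Call:
apply_moves --steps '[[[-0.1,0,0,0],[-0.2,0,0,0],[-0.25,0,0,0],[-0.2,0,0,0],[0,0,0,0]]]'

```text
time: 12.08
ee_pos: [0.3714, 0.3019, 0.1794]
eef_rot: [[0.012, 0.058, 0.998], [0.005, 0.998, -0.058], [-1.0, 0.006, 0.012]]
wrist_force: [-0.7, 0.4, -2.0]
finger_gap: 0.0341
```

Run:
```python
from h import *
np.set_printoptions(precision=4,suppress=True)
o=manip.get_obs();print(o["time"],o["ee_pos"],o["eef_rot"][:,0])
for f in ("at.npz","w1.npz"):
    c=dict(np.load(f)); W=cloud(c) if f[0]=="a" else fcloud(c)
    for z0,z1 in((.004,.02),(.02,.06),(.06,.12)):
        m=(W[...,1]>.2)&(W[...,1]<.30)&(W[...,0]>.4)&(W[...,0]<.6)&(W[...,2]>z0)&(W[...,2]<z1)
        p=W[m]
        if len(p): i=np.argsort(p[:,0])[:len(p)//50+3]; print(f,z0,len(p),p[i][::max(1,len(i)//5)])
```

```text
12.075 [0.3714 0.3019 0.1794] [ 0.0119  0.0053 -0.9999]
at.npz 0.004 346 [[0.4133 0.2898 0.0041]
 [0.4165 0.2082 0.0053]
 [0.4197 0.2918 0.0059]
 [0.4219 0.2981 0.0063]
 [0.424  0.2918 0.0048]
 [0.4259 0.2704 0.0043]
 [0.4262 0.2983 0.0049]
 [0.4278 0.2532 0.0043]
 [0.4281 0.2789 0.0063]]
at.npz 0.02 235 [[0.4609 0.2753 0.0588]
 [0.4614 0.2738 0.0512]
 [0.463  0.2733 0.0581]
 [0.4631 0.2775 0.0569]
 [0.4631 0.2755 0.0562]
 [0.4632 0.2715 0.054 ]
 [0.4634 0.2697 0.0511]]
at.npz 0.06 2256 [[0.4503 0.2203 0.0877]
 [0.4526 0.2223 0.0837]
 [0.4543 0.2183 0.0868]
 [0.456  0.2084 0.0888]
 [0.4572 0.2263 0.0753]
 [0.4581 0.2183 0.0892]]
w1.npz 0.004 1210 [[0.4    0.2977 0.008 ]
 [0.4008 0.2746 0.0077]
 [0.401  0.2721 0.0067]
 [0.4011 0.2938 0.0086]
 [0.4014 0.2888 0.0071]
 [0.402  0.2898 0.0095]]
w1.npz 0.02 599 [[0.4569 0.272  0.0568]
 [0.4571 0.2708 0.0563]
 [0.4575 0.2697 0.0552]
 [0.4577 0.2699 0.0522]
 [0.458  0.2689 0.0488]
 [0.4581 0.2706 0.0594]
 [0.4586 0.2688 0.0503]]
w1.npz 0.06 4521 [[0.4451 0.2181 0.0768]
 [0.4467 0.218  0.0761]
 [0.4475 0.215  0.0818]
 [0.4483 0.211  0.0873]
 [0.4489 0.2121 0.0741]
 [0.4494 0.2225 0.0785]]
```

Call:
apply_moves --steps '[[[0,-0.17,0.16,0],[0,-0.17,0.16,0],[0,-0.17,0.16,0],[0,0,0,0],[0.2,0,0,0],[0.2,0,0,0],[0.18,0,0,0],[0,0,0,0]]]'

```text
time: 13.08
ee_pos: [0.4136, 0.2483, 0.1152]
eef_rot: [[0.004, 0.057, 0.998], [0.004, 0.998, -0.057], [-1.0, 0.004, 0.004]]
wrist_force: [0.3, 0.0, -1.3]
finger_gap: 0.0336
```

```bash
python3 f.py 3 d1 220,165,290,245
```

```text
13.225 pos [0.4141 0.2485 0.116 ] [0.4149 0.2485 0.117 ] x [ 0.0078  0.005  -1.    ]
F [ 0.1839 -0.2029 -0.5557] [0.1872 0.1439 0.2824]
```

View pics/d1.png

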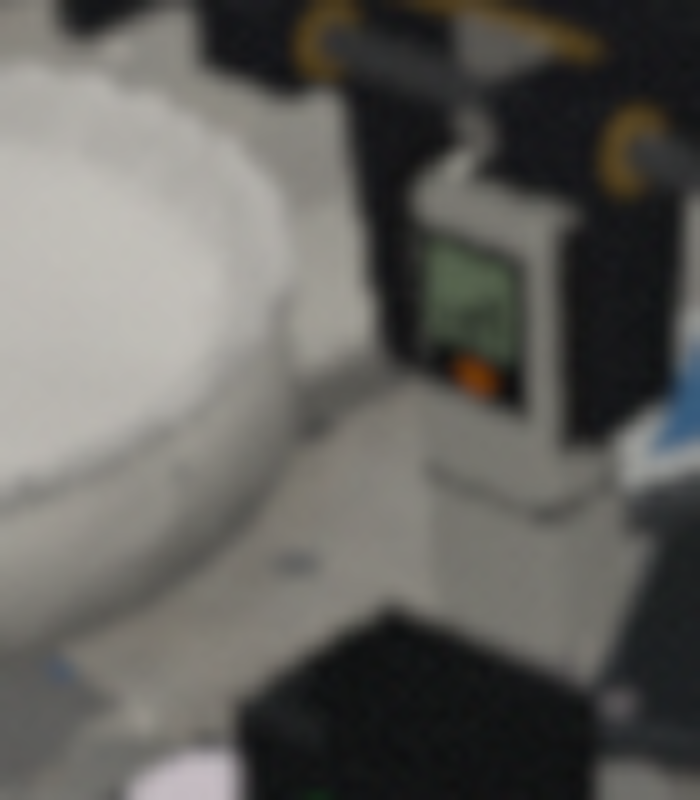

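The gauge body is now behind the block. I'll lower the grip force and start the pivot.

Call:
apply_moves --steps '[[[0,0,0,0],[0,0,0,0],[0,0,-0.07,0],[0,0,-0.07,0],[0,0,-0.06,0],[0,0,0,0]]]' --force 9

```text
time: 13.98
ee_pos: [0.395, 0.25, 0.119]
eef_rot: [[0.014, 0.057, 0.998], [0.006, 0.998, -0.057], [-1.0, 0.007, 0.013]]
wrist_force: [0.0, 0.5, -1.6]
finger_gap: 0.0342
```

```bash
python3 f.py 2 d2 220,165,290,245
cat > ang.py <<'E'
from h import *
import sys
np.set_printoptions(precision=4,suppress=True)
w=manip.camera("wrist"); o=manip.get_obs(); save(w,sys.argv[1],(160,80,480,360),2)
T=(fcloud(w)-o["ee_pos"])@o["eef_rot"]
print(o["time"],"pos",o["ee_pos"],"x",o["eef_rot"][:,0],"y",o["eef_rot"][:,1],"F",o["wrist_force"],o["finger_gap"])
x0=float(sys.argv[2]) if len(sys.argv)>2 else -.01; x1=float(sys.argv[3]) if len(sys.argv)>3 else .05
# -z face of gauge: white pixels between the fingers
m=(abs(T[...,1]+.002)<.009)&(T[...,0]>x0)&(T[...,0]<x1)&(T[...,2]<.03)&(T[...,2]>-.035)
P=T[m]
A=np.c_[P[:,0],P[:,1],np.ones(len(P))]
k=np.ones(len(P),bool)
for i in range(6):
    s,*_=np.linalg.lstsq(A[k],P[k,2],rcond=None); k=abs(A@s-P[:,2])<.0012
print("n",len(P),k.sum(),"dz/dx",s[0],"angle",np.arctan(s[0]),"dz/dy",s[1],"z0",s[2])
E
python3 ang.py e2
```

```text
14.075 pos [0.395  0.25   0.1189] [0.3951 0.25   0.1188] x [ 0.0129  0.0061 -0.9999]
F [ 0.4364  0.7359 -1.236 ] [0.0937 0.1689 0.2097]
14.125 pos [0.3951 0.25   0.1187] x [ 0.0128  0.0061 -0.9999] y [0.057  0.9984 0.0068] F [ 0.702  -0.5354 -1.4943] 0.03362580630366312
n 1226 624 dz/dx 0.07605288043279758 angle 0.07590675622828297 dz/dy -0.014544541763462758 z0 -0.010645732183523835
```

View pics/e2.png

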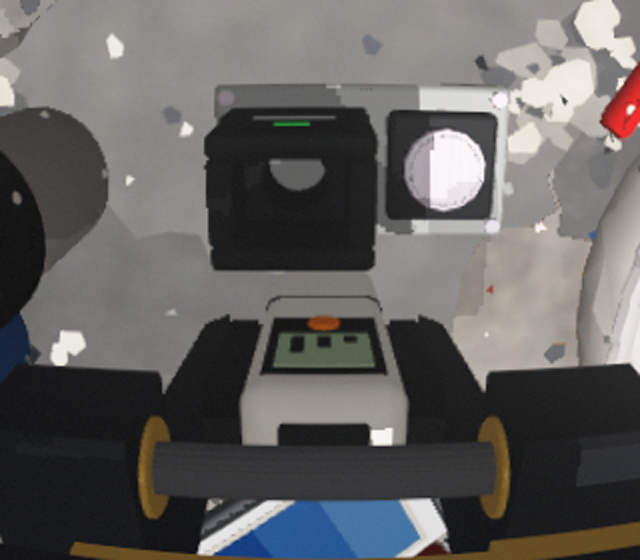

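View pics/d2.png

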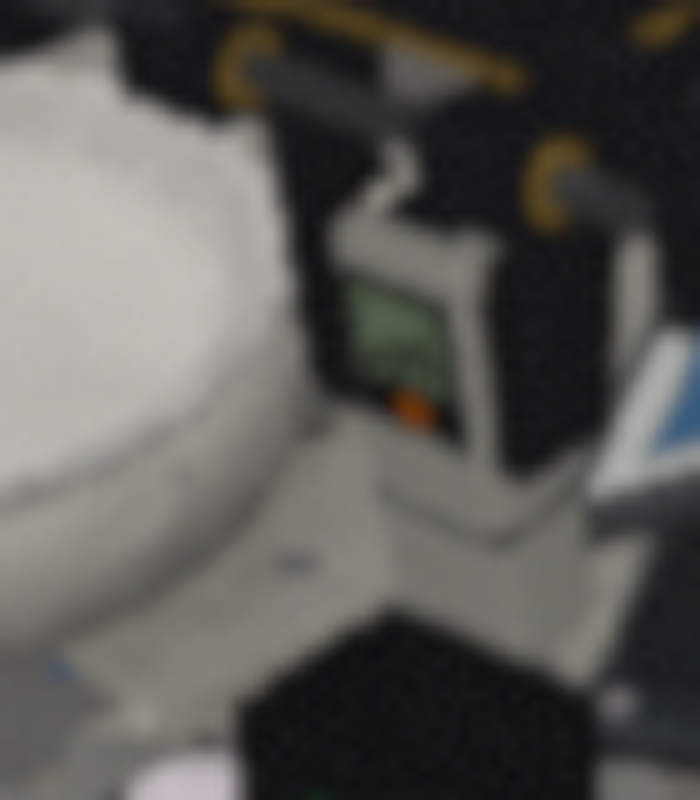

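Scene view confirms the gauge leaning, with its lower end held by the block while the grip moves on; no force rise. Continuing the pivot.

Call:
apply_moves --steps '[[[0,0,-0.06,0],[0,0,-0.06,0],[0,0,-0.04,0],[0,0,0,0]]]'

```text
time: 14.62
ee_pos: [0.3788, 0.251, 0.1186]
eef_rot: [[0.015, 0.057, 0.998], [0.006, 0.998, -0.057], [-1.0, 0.007, 0.014]]
wrist_force: [2.4, -0.7, -1.7]
finger_gap: 0.0337
```

```bash
python3 f.py 2 d3 220,165,290,245;python3 ang.py e3 .008 .05
```

```text
14.725 pos [0.3789 0.2509 0.1186] [0.3789 0.2509 0.1186] x [ 0.0143  0.0063 -0.9999]
F [ 0.6182  0.1564 -0.7876] [0.1113 0.1583 0.4767]
14.775 pos [0.379  0.2509 0.1186] x [ 0.0143  0.0063 -0.9999] y [0.0572 0.9983 0.0071] F [ 1.3465 -0.0363 -1.0295] 0.033569188876180496
n 885 184 dz/dx 0.23235980850441781 angle 0.22830847607072122 dz/dy 0.004837118360434811 z0 -0.0033870453232286795
```

View pics/e3.png

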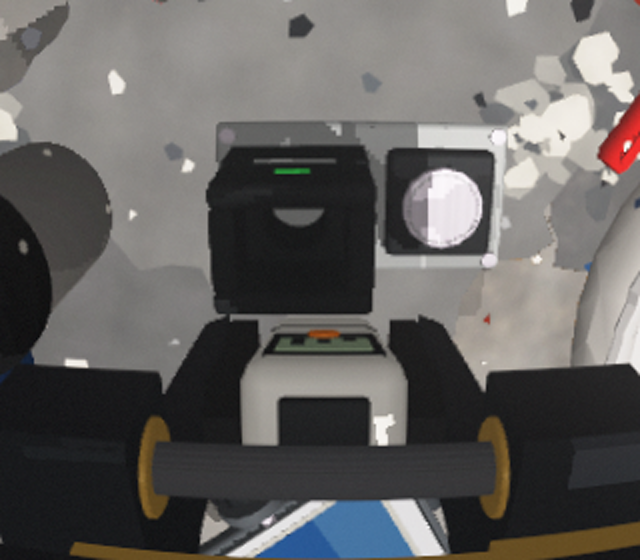

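View pics/d3.png

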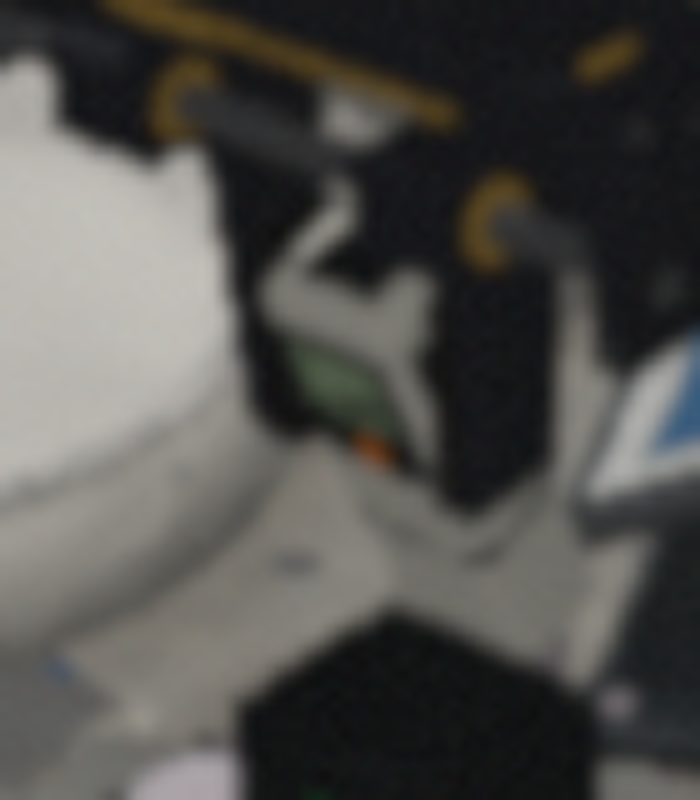

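```bash
cat > ang2.py <<'E'
from h import *
import sys
np.set_printoptions(precision=4,suppress=True)
o=manip.get_obs()
def planes(P,k,thr=.0012,seed=0):
    rng=np.random.default_rng(seed); out=[]
    for _ in range(k):
        if len(P)<60: break
        best=None
        for i in range(1500):
            a,b,c=P[rng.choice(len(P),3,replace=False)]; n=np.cross(b-a,c-a); l=np.linalg.norm(n)
            if l<2e-5: continue
            n/=l; inl=abs((P-a)@n)<thr
            if best is None or inl.sum()>best.sum(): best=inl
        for _ in range(3):
            mu=P[best].mean(0);n=np.linalg.svd(P[best]-mu)[2][2];best=abs((P-mu)@n)<thr
        out.append((n,mu,best.sum())); P=P[~best]
    return out
R=o["eef_rot"]
for name in ("wrist","scene"):
    c=manip.camera(name); np.savez(sys.argv[1]+name[0]+".npz",**{k:c[k] for k in("img","depth","intrinsics","R","t")})
    W=fcloud(c) if name=="wrist" else cloud(c); T=(W-o["ee_pos"])@R
    bx=(T[...,0]>-.055)&(T[...,0]<.06)&(abs(T[...,1])<(.014 if name=="wrist" else .019))&(T[...,2]>-.045)&(T[...,2]<.06)
    bright=c["img"].min(2)>70
    m=bx&bright
    for n,mu,k in planes(T[m],3):
        n=n*(-1 if n[0]>0 else 1) if abs(n[0])>.7 else n*(-1 if n[2]>0 else 1)
        # gauge axis (to tip) in tool = (cos,0,sin): top normal = -(cos,0,sin); front(-z) normal=(sin,0,-cos)
        th=np.arctan2(-n[2],-n[0]) if abs(n[0])>.7 else np.arctan2(n[0],-n[2])
        print(name,k,"n",n,"mu",mu,"theta",th)
E
python3 ang2.py g3
```

```text
wrist 1516 n [-0.9044  0.02   -0.4263] mu [-0.0439  0.0006 -0.0142] theta 0.4404388969835608
wrist 814 n [ 0.3449  0.0114 -0.9386] mu [-0.0116  0.0001 -0.0095] theta 0.35212676244684366
wrist 171 n [-0.5035  0.0131 -0.8639] mu [-0.0425  0.0002 -0.017 ] theta -0.5277088013027765
scene 189 n [ 0.3389 -0.0191 -0.9406] mu [ 0.0079 -0.0022 -0.0022] theta 0.345780398637828
scene 126 n [ 0.003   0.9999 -0.012 ] mu [ 0.0158 -0.0157  0.0123] theta 0.2473817594326202
scene 49 n [-0.9456 -0.0124 -0.3252] mu [-0.0449  0.0014 -0.0135] theta 0.3312517922564769
```

```bash
sed -n '/^def planes/,/return out/p' ang2.py > pl.py
python3 - <<'E'
from h import *
exec(open("pl.py").read())
np.set_printoptions(precision=4,suppress=True)
R=np.array([[ 0.0104,0.0584,0.9982],[0.0046,0.9983,-0.0585],[-0.9999,0.0052,0.0101]]);p=np.array([0.3719,0.302,0.1346])
for n_ in("wrist","scene"):
    c=dict(np.load("b"+n_[0]+".npz")); W=fcloud(c) if n_=="wrist" else cloud(c); T=(W-p)@R
    bx=(T[...,0]>-.055)&(T[...,0]<.06)&(abs(T[...,1])<(.014 if n_=="wrist" else .019))&(T[...,2]>-.045)&(T[...,2]<.06)
    m=bx&(c["img"].min(2)>70)
    for n,mu,k in planes(T[m],3):
        n=n*(-1 if n[0]>0 else 1) if abs(n[0])>.7 else n*(-1 if n[2]>0 else 1)
        print(n_,k,n,mu,np.arctan2(-n[2],-n[0]) if abs(n[0])>.7 else np.arctan2(n[0],-n[2]))
E
```

```text
wrist 3135 [-0.01    0.0305 -0.9995] [-0.0066  0.     -0.0152] -0.01000947807512347
wrist 1039 [-0.9522  0.0152 -0.3052] [-0.046  -0.0006 -0.0107] 0.3101840695027483
wrist 159 [-0.2376  0.0584 -0.9696] [-0.0389  0.0015 -0.014 ] -0.24035342001930343
scene 289 [-0.0165 -0.0264 -0.9995] [ 0.0073 -0.0027 -0.0146] -0.016510705267025666
scene 142 [ 0.0115 -0.9957 -0.0922] [ 0.0186 -0.0157 -0.0048] 0.12426585316786161
scene 76 [-0.0269 -0.0378 -0.9989] [-0.0032 -0.0018 -0.0123] -0.026890081780382623
```

The front face gives a pivot of 0.362 rad from both cameras after correcting with the upright reference; I need about 0.436. That is about 5 mm more.

Call:
apply_moves --steps '[[[0,0,-0.03,0],[0,0,-0.018,0],[0,0,0,0]]]'

```text
time: 15.25
ee_pos: [0.3745, 0.2512, 0.1186]
eef_rot: [[0.016, 0.057, 0.998], [0.006, 0.998, -0.057], [-1.0, 0.007, 0.015]]
wrist_force: [1.7, 0.4, -1.4]
finger_gap: 0.0339
```

```bash
python3 ang2.py g4; python3 f.py 1
```

```text
wrist 1555 n [-0.89    0.0115 -0.4558] mu [-0.0433  0.0005 -0.0146] theta 0.4732806356394204
wrist 593 n [ 0.3954  0.0059 -0.9185] mu [-0.0168 -0.0004 -0.0111] theta 0.4064960712578014
wrist 116 n [-0.4134  0.0029 -0.9105] mu [-0.0418  0.001  -0.0177] theta -0.4261965505310385
scene 174 n [ 0.3948 -0.024  -0.9185] mu [ 0.007  -0.0023 -0.0006] theta 0.40594267208802115
scene 128 n [ 0.0086 -0.9998 -0.016 ] mu [ 0.0147 -0.0158  0.0137] theta 0.4948745804465523
scene 56 n [-0.931  -0.0248 -0.3643] mu [-0.044  -0.0001 -0.014 ] theta 0.3729816390595498
15.4 pos [0.3746 0.2512 0.1186] [0.3746 0.2512 0.1186] x [ 0.0156  0.0065 -0.9999]
F [ 1.6754 -0.3267 -0.7871] [0. 0. 0.]
```

Call:
apply_moves --steps '[[[0,0,-0.013,0],[0,0,0,0]]]'

```text
time: 15.65
ee_pos: [0.3734, 0.2513, 0.1186]
eef_rot: [[0.016, 0.057, 0.998], [0.007, 0.998, -0.058], [-1.0, 0.007, 0.016]]
wrist_force: [2.2, -0.2, -0.9]
finger_gap: 0.0337
```

Call:
apply_moves --steps '[[[0,0,0,0],[0,0,0,0],[0,0,0.04,0],[-0.2,0,0.05,0],[-0.25,0,0,0],[-0.25,0,0,0],[-0.1,0,0,0],[0,0,0,0]]]' --force 40

```text
time: 16.65
ee_pos: [0.3794, 0.2498, 0.1988]
eef_rot: [[0.006, 0.058, 0.998], [0.005, 0.998, -0.058], [-1.0, 0.005, 0.006]]
wrist_force: [0.7, 0.2, -1.5]
finger_gap: 0.0338
```

```bash
python3 ang2.py g5; python3 f.py 2 d5 200,120,300,220
```

```text
wrist 1567 n [-0.8887  0.0103 -0.4584] mu [-0.0432  0.0006 -0.0146] theta 0.47618146153863566
wrist 412 n [ 0.4031  0.0078 -0.9151] mu [-0.0236 -0.0006 -0.0139] theta 0.4148619012428071
wrist 111 n [-0.389  -0.0026 -0.9212] mu [-0.0419 -0.0007 -0.0179] theta -0.399536078458711
scene 238 n [ 0.4041 -0.0261 -0.9144] mu [ 0.0095 -0.0023  0.0005] theta 0.41611977509939285
scene 159 n [-0.0059 -1.     -0.002 ] mu [ 0.0122 -0.0157  0.0138] theta -1.2454380719623572
scene 64 n [-0.9091 -0.0176 -0.4163] mu [-0.0447 -0.0008 -0.0122] theta 0.4294273124509624
16.85 pos [0.3791 0.2496 0.198 ] [0.3791 0.2496 0.1981] x [ 0.0046  0.0041 -1.    ]
F [ 0.4629 -0.1659 -1.2136] [0.1113 0.0361 0.4878]
```

View pics/d5.png

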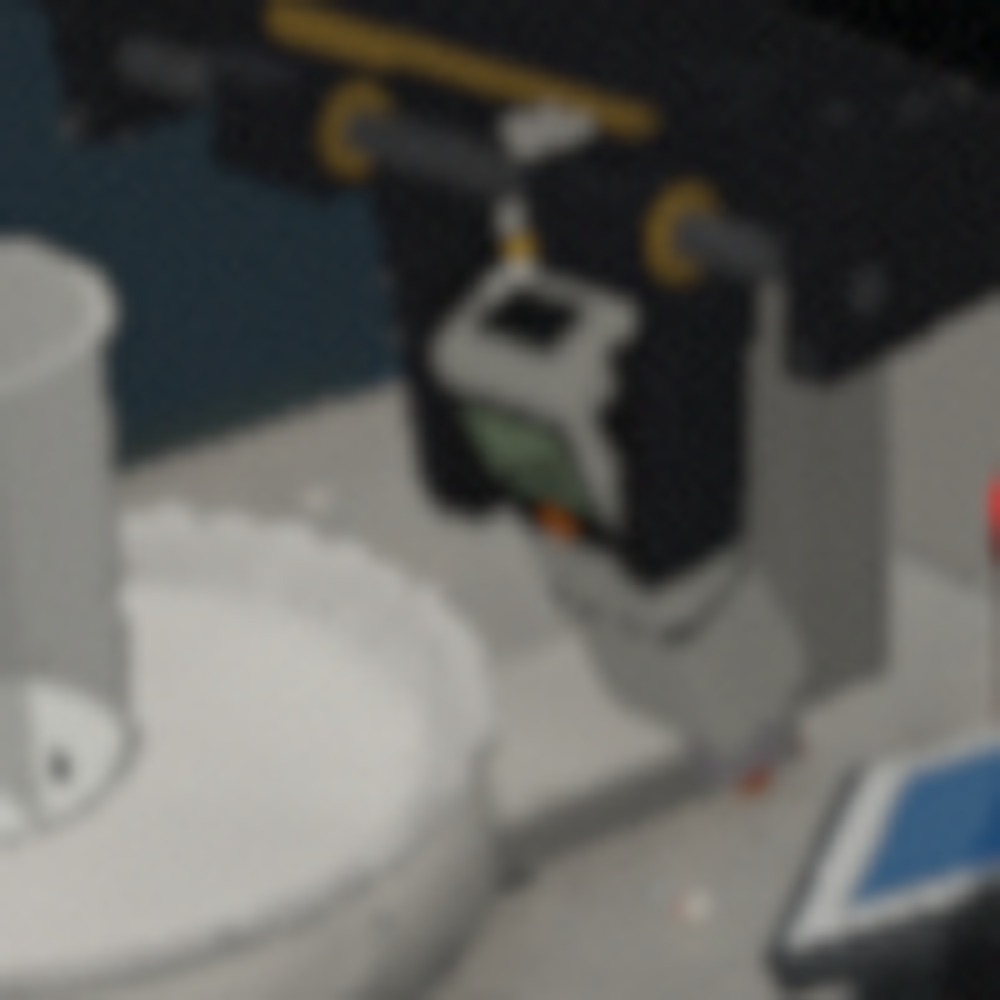

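The scene view shows the gauge leaning well in the grip with the tip at (750,775) clear of everything; its pivot is about 0.43 rad. Next I'll check for tall obstacles around the panel while turning toward it.

Run:
```python
from h import *
np.set_printoptions(precision=3,suppress=True)
c=dict(np.load("at.npz")); W=cloud(c)
o=manip.get_obs()
C=np.array([.512,.257]); u=np.array([.92,.38]); v=np.array([.38,-.92])
for f in("at.npz","as.npz"):
    c=dict(np.load(f)); W=cloud(c)
    q=W[...,:2]-C; a=q@u; b=q@v
    m=(a>-.2)&(a<.2)&(abs(b)<.15)&(W[...,2]>.15)
    # exclude robot itself (near pose at that time: TCP .3666,.2417)
    r=np.hypot(W[...,0]-.3666,W[...,1]-.2417); m&=r>.14
    for ce,st,mm in blobs(m,15):
        print(f,st,"a",np.percentile(a[mm],[1,99]),"b",np.percentile(b[mm],[1,99]),"z",np.percentile(W[mm][:,2],[1,99]),W[mm].mean(0))
# panel normal by wrist w1
c=dict(np.load("w1.npz"));W=fcloud(c)
m=(abs(W[...,0]-.52)<.06)&(abs(W[...,1]-.235)<.06)&(W[...,2]>.05)&(W[...,2]<.12);P=W[m]
exec(open("pl.py").read())
for n,mu,k in planes(P,2): print(k,n*np.sign(n[2]),mu)
c=dict(np.load("g5w.npz"));W=fcloud(c)
m=(abs(W[...,0]-.52)<.06)&(abs(W[...,1]-.235)<.06)&(W[...,2]>.05)&(W[...,2]<.12);P=W[m];print(len(P))
for n,mu,k in planes(P,1): print(k,n*np.sign(n[2]),mu)
c=dict(np.load("g5s.npz"));W=cloud(c)
m=(abs(W[...,0]-.52)<.06)&(abs(W[...,1]-.235)<.06)&(W[...,2]>.05)&(W[...,2]<.12);P=W[m];print(len(P))
for n,mu,k in planes(P,1): print(k,n*np.sign(n[2]),mu)
```

```text
at.npz [ 252    0  112   98 8013] a [0.116 0.199] b [0.041 0.149] z [0.156 0.476] [0.693 0.225 0.339]
at.npz [ 135   73  125   67 3645] a [0.075 0.163] b [-0.139 -0.013] z [0.157 0.423] [0.592 0.374 0.366]
at.npz [ 465  243  158   60 5337] a [-0.2   -0.172] b [0.087 0.144] z [0.634 0.728] [0.378 0.085 0.71 ]
as.npz [280 122   8   9  50] a [0.123 0.14 ] b [-0.065 -0.052] z [0.181 0.205] [0.611 0.361 0.192]
3046 [-0.16   0.39   0.907] [0.504 0.245 0.078]
511 [-0.24   0.352  0.905] [0.491 0.225 0.08 ]
1732
1201 [-0.149  0.391  0.908] [0.544 0.216 0.097]
1173
717 [-0.16   0.389  0.907] [0.515 0.238 0.084]
```

Call:
apply_moves --steps '[[[-0.1,0,0,0.026],[0,0,0,0.026],[0,0,0,0.026],[0,0,0,0.026],[0,0,0,0.026],[0,0,0,0.026],[0,0,0,0.022],[0,0,0,0]]]'

```text
time: 17.85
ee_pos: [0.3773, 0.249, 0.2031]
eef_rot: [[-0.005, 0.936, 0.352], [0.001, 0.352, -0.936], [-1.0, -0.004, -0.003]]
wrist_force: [1.1, 0.1, -1.6]
finger_gap: 0.0337
```

Run:
```python
from h import *
np.set_printoptions(precision=3,suppress=True)
o=manip.get_obs(); print(o["joints"],o["eef_rot"][:,2])
C=np.array([.512,.257]); u=np.array([.92,.38]); v=np.array([.38,-.92])
c=dict(np.load("at.npz")); W=cloud(c); q=W[...,:2]-C; a=q@u; b=q@v
for lo,hi in((-.14,-.1),(-.1,-.06),(-.06,-.02),(-.02,.02),(.02,.06),(.06,.1),(.1,.15)):
    m=(b>lo)&(b<hi)&(a>.0)&(a<.25)&(W[...,2]>.2)&(W[...,2]<.6)
    if m.sum():
        P=np.c_[a[m],b[m],W[m][:,2]]; P=P[np.argsort(P[:,0])]; print(lo,hi,len(P)); print(P[[0,len(P)//50,len(P)//20,len(P)//5,len(P)//2]])
s=dict(np.load("as.npz")); W=cloud(s); q=W[...,:2]-C; a=q@u; b=q@v
m=(a>.05)&(a<.2)&(b>-.15)&(b<.05)&(W[...,2]>.15);P=np.c_[a[m],b[m],W[m][:,2]];print(len(P));print(P[np.argsort(P[:,0])][::max(1,len(P)//12)])
c=manip.camera("top"); save(c,"t6",(100,40,420,290),2.4)
c=manip.camera("wrist"); save(c,"w6")
```

```text
[ 0.322  0.188  1.757  0.003  1.202 -0.038] [ 0.352 -0.936 -0.003]
-0.14 -0.1 944
[[ 0.117 -0.101  0.413]
 [ 0.121 -0.105  0.418]
 [ 0.125 -0.105  0.419]
 [ 0.134 -0.123  0.417]
 [ 0.145 -0.104  0.421]]
-0.1 -0.06 1344
[[ 0.086 -0.061  0.413]
 [ 0.092 -0.065  0.418]
 [ 0.096 -0.066  0.42 ]
 [ 0.108 -0.06   0.423]
 [ 0.121 -0.069  0.296]]
-0.06 -0.02 1180
[[ 0.072 -0.042  0.413]
 [ 0.074 -0.04   0.418]
 [ 0.076 -0.027  0.352]
 [ 0.081 -0.031  0.386]
 [ 0.09  -0.045  0.42 ]]
-0.02 0.02 1912
[[ 0.083 -0.02   0.368]
 [ 0.088 -0.016  0.339]
 [ 0.094 -0.012  0.317]
 [ 0.219  0.014  0.38 ]
 [ 0.228  0.003  0.306]]
0.02 0.06 2113
[[0.183 0.06  0.393]
 [0.184 0.06  0.414]
 [0.186 0.057 0.388]
 [0.19  0.051 0.418]
 [0.199 0.041 0.281]]
0.06 0.1 2485
[[0.152 0.1   0.329]
 [0.154 0.1   0.254]
 [0.155 0.099 0.222]
 [0.159 0.094 0.433]
 [0.168 0.081 0.407]]
0.1 0.15 3686
[[0.114 0.15  0.416]
 [0.116 0.147 0.469]
 [0.117 0.148 0.48 ]
 [0.122 0.142 0.358]
 [0.133 0.126 0.398]]
50
[[ 0.122 -0.065  0.205]
 [ 0.124 -0.063  0.197]
 [ 0.126 -0.064  0.194]
 [ 0.127 -0.061  0.198]
 [ 0.128 -0.062  0.196]
 [ 0.129 -0.06   0.198]
 [ 0.131 -0.055  0.197]
 [ 0.132 -0.056  0.182]
 [ 0.133 -0.056  0.184]
 [ 0.135 -0.054  0.196]
 [ 0.136 -0.054  0.181]
 [ 0.138 -0.052  0.19 ]
 [ 0.14  -0.053  0.182]]
```

View pics/t6.png

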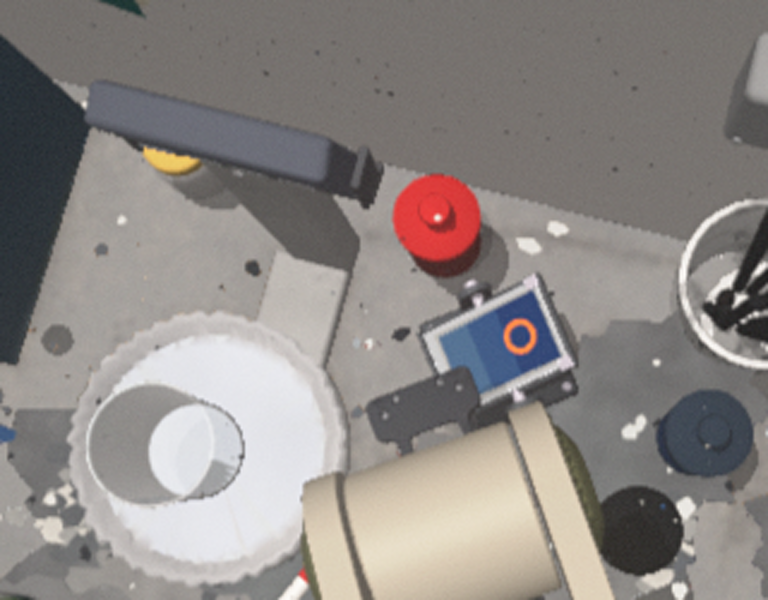

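View pics/w6.png

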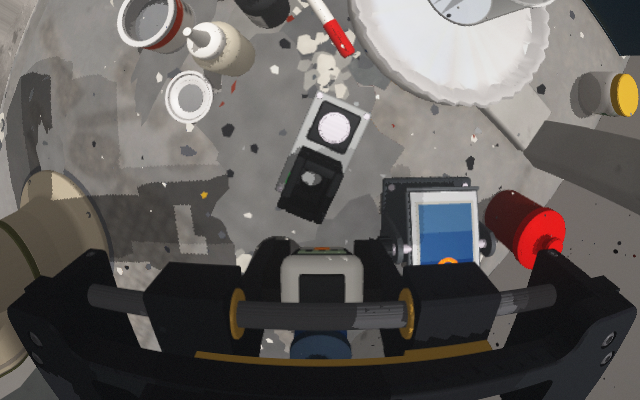

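The top view shows the dark gripper plate at (425,405) and a display end with bracket at (350,175), which may come close to the gripper's far end. I'll measure the gripper body's own height profile before going in.

Run:
```python
from h import *
np.set_printoptions(precision=3,suppress=True)
c=manip.camera("top"); np.savez("t6.npz",**{k:c[k] for k in("img","depth","intrinsics","R","t")})
o=manip.get_obs(); print(o["time"],o["ee_pos"]); W=cloud(c); T=(W-o["ee_pos"])@o["eef_rot"]
m=(abs(T[...,1])<.12)&(abs(T[...,2])<.06)&(T[...,0]<-.03)&(T[...,0]>-.4)
for y0 in np.arange(-.12,.12,.02):
    k=m&(T[...,1]>y0)&(T[...,1]<y0+.02)
    if k.sum()>5: print("y",round(y0,2),k.sum(),"x",np.percentile(T[k][:,0],[1,25,50,75,99]),"z",np.percentile(T[k][:,2],[1,99]))
# display near end
C=np.array([.513,.2575]); u=np.array([.936,.352]); v=np.array([.352,-.936])
c=dict(np.load("at.npz")); W=cloud(c); q=W[...,:2]-C; a=q@u; b=q@v
m=(a>.04)&(a<.14)&(b>-.08)&(b<.02)&(W[...,2]>.15)&(W[...,2]<.5)
P=np.c_[a[m],b[m],W[m][:,2]]
for b0 in np.arange(-.08,.02,.01):
    k=(P[:,1]>b0)&(P[:,1]<b0+.01)
    if k.sum(): Q=P[k]; print("b",round(b0,2),k.sum(),"a",np.percentile(Q[:,0],[1,10,50]),"z",np.percentile(Q[:,2],[1,10,50,90]))
```

```text
18.0 [0.377 0.249 0.203]
y -0.12 2773 x [-0.355 -0.347 -0.34  -0.326 -0.312] z [-0.058  0.052]
y -0.1 3076 x [-0.341 -0.332 -0.325 -0.32  -0.106] z [-0.059  0.053]
y -0.08 2840 x [-0.33  -0.323 -0.321 -0.267 -0.105] z [-0.059  0.054]
y -0.06 1013 x [-0.32  -0.316 -0.313 -0.287 -0.082] z [-0.059  0.056]
y -0.04 2025 x [-0.312 -0.306 -0.282 -0.274 -0.255] z [-0.059  0.056]
y -0.02 2182 x [-0.306 -0.299 -0.29  -0.288 -0.278] z [-0.059  0.058]
y 0.0 2113 x [-0.299 -0.292 -0.291 -0.289 -0.279] z [-0.059  0.058]
y 0.02 1908 x [-0.292 -0.286 -0.282 -0.277 -0.265] z [-0.058  0.058]
y 0.04 423 x [-0.277 -0.268 -0.264 -0.26  -0.082] z [-0.058  0.058]
y 0.06 497 x [-0.111 -0.109 -0.108 -0.107 -0.081] z [-0.034  0.032]
y 0.08 494 x [-0.11  -0.109 -0.108 -0.107 -0.105] z [-0.034  0.033]
b -0.08 388 a [0.09  0.095 0.117] z [0.155 0.195 0.415 0.422]
b -0.07 353 a [0.083 0.088 0.107] z [0.153 0.18  0.417 0.422]
b -0.06 239 a [0.075 0.079 0.092] z [0.155 0.362 0.42  0.422]
b -0.05 224 a [0.07  0.072 0.083] z [0.319 0.4   0.42  0.422]
b -0.04 245 a [0.072 0.075 0.081] z [0.32  0.355 0.409 0.422]
b -0.03 200 a [0.074 0.075 0.084] z [0.321 0.334 0.37  0.393]
b -0.02 94 a [0.085 0.087 0.091] z [0.317 0.321 0.348 0.373]
```

The wide gripper body tops out 109 mm behind the TCP, about z 0.28 there, below the display's edge at 0.317. So there is room. I'll move along the panel's axis direction to the approach line.

Call:
apply_moves --steps '[[[0,0.1,0.1,0],[0,0.2,0.1,0],[0.05,0.2,0.06,0],[0.06,0.2,0.03,0],[0.06,0.2,0.02,0],[0.02,0.2,0,0],[0,0.1,0,0],[0,0,0,0]]]'

```text
time: 19.0
ee_pos: [0.5092, 0.2598, 0.1823]
eef_rot: [[-0.004, 0.933, 0.359], [0.001, 0.359, -0.933], [-1.0, -0.003, -0.002]]
wrist_force: [0.4, -0.8, -1.4]
finger_gap: 0.0336
```

```bash
python3 look.py h spot
python3 - <<'E'
from h import *
s=dict(np.load("hs.npz")); save(s,"hsz",(270,140,350,220),9)
E
```

```text
wrist spot [(array([0.5289, 0.2167, 0.0889]), 0.65)]
scene spot [(array([0.5262, 0.2192, 0.0921]), 0.59)]
top spot [(array([0.5311, 0.217 , 0.0907]), 0.43)]
19.3 [0.5085 0.2601 0.1829] [[-0.0032  0.9333  0.3591]
 [ 0.0008  0.3591 -0.9333]
 [-1.     -0.0027 -0.0019]] 0.03369427068301197
F [-0.1835 -0.0946 -1.429 ] [0.5115 0.5364 0.4278]
```

View pics/hsz.png

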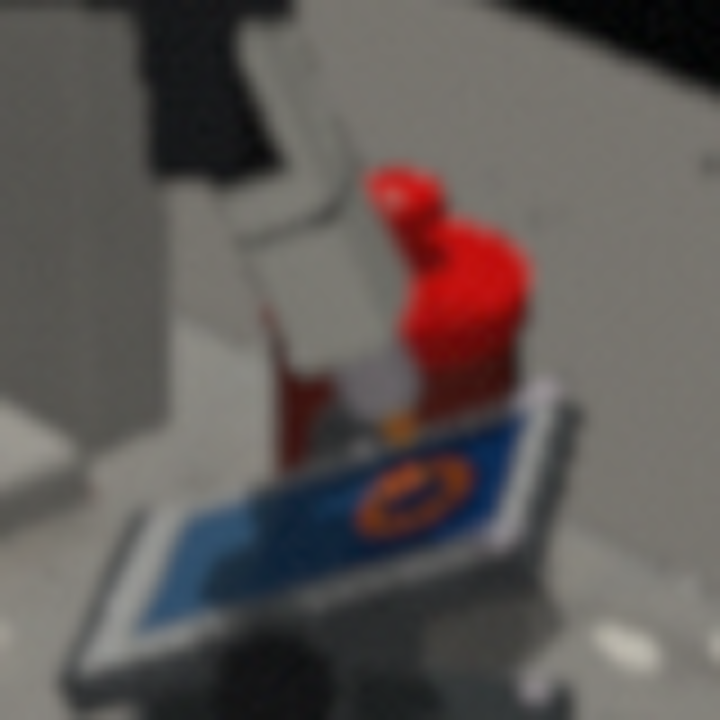

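View pics/hw.png

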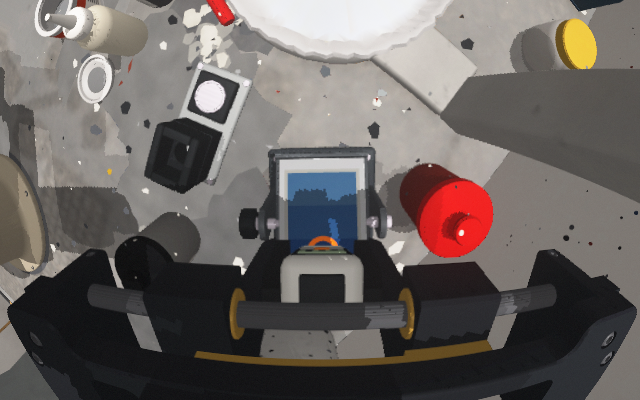

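View pics/ht.png

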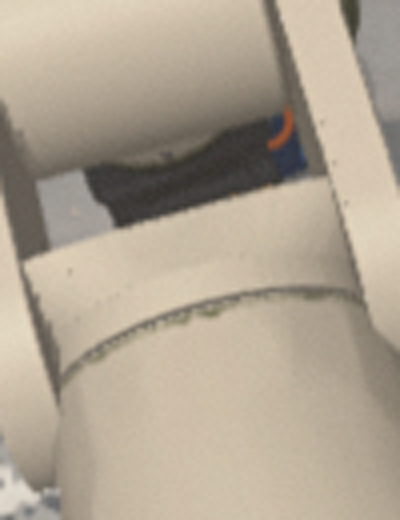

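The scene view shows the brass tip at about (400,430) of the crop over the ring centred at (414,497), and the gauge looks square to the panel. The wrist view shows a clear approach. Next I'll compute the tip-to-ring offset in the scene camera.

```bash
cat > tipm.py <<'E'
from h import *
np.set_printoptions(precision=4,suppress=True)
N=np.array([-.159,.390,.907]);N/=np.linalg.norm(N)
def proj(c,X):
    p=c["R"]@X+c["t"];K=c["intrinsics"];return np.array([K[0,0]*p[0]/p[2]+K[0,2],K[1,1]*p[1]/p[2]+K[1,2]])
def ringpx(c,crop=None):
    hsv=cv2.cvtColor(c["img"],cv2.COLOR_RGB2HSV)
    m=((hsv[...,0]<14)&(hsv[...,1]>140)&(hsv[...,2]>90)).astype(np.uint8)
    return m
E
python3 - <<'E'
from tipm import *
o=manip.get_obs(); R=o["eef_rot"]; p=o["ee_pos"]; print(p,R[:,2])
s=dict(np.load("hs.npz"))
for th in(.42,.43,.436):
    tip=p+R@(np.array([-.0187,0,0])+.102*np.array([np.cos(th),0,np.sin(th)]))
    print(th,"tip model",tip,"px",proj(s,tip),"axis.n",np.degrees(np.arccos(np.clip(-(R@[np.cos(th),0,np.sin(th)])@N,-1,1))))
m=ringpx(s)[140:220,270:350]
for ce,st,mm in blobs(m,5): print("orange",ce+[270,140],st)
hsv=cv2.cvtColor(s["img"],cv2.COLOR_RGB2HSV)
# ring estimates 3D
for sp in ([.5278,.2189,.0942],[.5284,.2184,.0946],[.5275,.2202,.0915]): 
    print("spot px",proj(s,np.array(sp)))
W=cloud(s)
for ce,st,mm in blobs(m,30):
    M=np.zeros((400,640),bool);M[140:220,270:350]=mm; print(W[M].mean(0),np.median(W[M],0))
w=dict(np.load("hw.npz"));W=fcloud(w)
P=W[(abs(W[...,0]-.52)<.06)&(abs(W[...,1]-.235)<.06)&(W[...,2]>.05)&(W[...,2]<.115)]
E
```

```text
[0.5085 0.2601 0.1829] [ 0.3591 -0.9333 -0.0019]
0.42 tip model [0.5232 0.2213 0.1084] px [313.936  188.6531] axis.n 1.1319908634177638
0.43 tip model [0.5236 0.2204 0.1088] px [314.3658 188.5272] axis.n 0.7220885753975651
0.436 tip model [0.5238 0.2199 0.109 ] px [314.6229 188.4496] axis.n 0.6168908610691665
orange [319.6804 169.7397] [ 41  19  18  22 219]
orange [314.4444 192.8889] [43 52  4  3  9]
orange [320.2 192.4] [49 52  3  2  5]
spot px [315.9151 193.8381]
spot px [316.2613 193.626 ]
spot px [315.3126 194.8147]
[nan nan nan] [nan nan nan]
```

Run:
```python
from tipm import *
from scipy.optimize import least_squares
off=.0866
t=dict(np.load("at.npz")); s0=dict(np.load("as.npz"))
def fit(c,m):
    cn=max(cv2.findContours(m.astype(np.uint8),cv2.RETR_EXTERNAL,cv2.CHAIN_APPROX_NONE)[0],key=len); return cv2.fitEllipse(cn)
for nm,c,box,fish in (("top at",t,(300,165,335,195),0),("scene as",s0,(295,170,335,210),0),("scene g5",dict(np.load("g5s.npz")),(295,170,335,210),0),("wrist aw",dict(np.load("aw.npz")),(280,325,335,360),1)):
    x0,y0,x1,y1=box; im=c["img"][y0:y1,x0:x1].astype(int)
    m=(im[...,0]>im[...,2]+40)&(im[...,0]>90)
    b=sorted(blobs(m,10),key=lambda q:-q[1][4])
    if not b: print(nm,"none"); continue
    ce=b[0][0]+[x0,y0]; e=fit(c,b[0][2]); ec=np.array(e[0])+[x0,y0]
    for q in (ce,ec): print(nm,q,b[0][1],np.round(e[1],1),"spot",onplane(c,*q,N*off,N,bool(fish)))
```

```text
top at [316.3113 179.6981] [ 10   8  14  15 106] [13.1 14.2] spot [0.5277 0.2189 0.0939]
top at [316.3124 179.71  ] [ 10   8  14  15 106] [13.1 14.2] spot [0.5277 0.2189 0.0939]
scene as [313.7148 174.2744] [  4   0  31  11 277] [10.7 32.9] spot [0.6237 0.2848 0.0824]
scene as [313.8852 174.3968] [  4   0  31  11 277] [10.7 32.9] spot [0.6229 0.2838 0.0827]
scene g5 [313.7302 174.2806] [  4   0  31  11 278] [10.6 33.3] spot [0.6236 0.2847 0.0824]
scene g5 [313.9652 174.3977] [  4   0  31  11 278] [10.6 33.3] spot [0.6228 0.2835 0.0828]
wrist aw [306.4396 343.1502] [ 14   7  26  23 273] [20.5 26.4] spot [0.5244 0.2162 0.0944]
wrist aw [306.5186 343.2784] [ 14   7  26  23 273] [20.5 26.4] spot [0.5246 0.2163 0.0945]
```

Run:
```python
from tipm import *
off=.0866
for f in("as","g5s","hs"):
    c=dict(np.load(f+".npz")); x0,y0,x1,y1=(303,186,330,204); im=c["img"][y0:y1,x0:x1].astype(int)
    m=((im[...,0]>im[...,2]+(25 if f!="hs" else 15))).astype(np.uint8)
    b=sorted(blobs(m,8),key=lambda q:-q[1][4])[0]
    v,u=np.nonzero(b[2]); e=cv2.fitEllipse(max(cv2.findContours(b[2].astype(np.uint8),0,1)[0],key=len))
    ec=np.array(e[0])+[x0,y0]
    wgt=np.clip(im[...,0]-im[...,2],0,None)*b[2]; V,U=np.indices(wgt.shape)
    print(f,b[1],ec,np.round(e[1],1),"bbox mid",u.min()+(u.max()-u.min())/2+x0,(v.min()+v.max())/2+y0,"spot",onplane(c,*ec,N*off,N))
```

```text
as [ 7  5 13  9 62] [315.4499 194.6631] [ 5.6 13.8] bbox mid 316.0 195.0 spot [0.525  0.2184 0.0936]
g5s [ 7  5 13  9 62] [315.4499 194.6631] [ 5.6 13.8] bbox mid 316.0 195.0 spot [0.525  0.2184 0.0936]
hs [ 7  5 12  9 67] [315.4182 194.5712] [ 6.2 12.6] bbox mid 315.5 195.0 spot [0.5255 0.2187 0.0936]
```

The three cameras agree on the spot at about (0.5258, 0.2184, 0.0938) after bias correction. I'll compute the approach moves.

```bash
cat > goal.py <<'E'
from tipm import *
from scipy.spatial.transform import Rotation as Ro
import sys
turn=float(sys.argv[1]); gap=[float(x) for x in sys.argv[2].split(",")]; th=.431
spot=np.array([.5258,.2184,.0938])
o=manip.get_obs(); R=o["eef_rot"]; p=o["ee_pos"]; print(o["time"],p,"x",R[:,0],"z",R[:,2])
R2=R@Ro.from_rotvec([2*np.pi*turn,0,0]).as_matrix(); a=R2@[np.cos(th),0,np.sin(th)]
print("err deg",np.degrees(np.arccos(-a@N)),"a",a,"after turn z",R2[:,2])
for g in gap:
    tcp=spot+R2@[.0187,0,0]-a*(.102)+N*g
    print("gap",g,"tcp",tcp,"shift /100mm in tool axes after turn",(R2.T@(tcp-p))*10)
    tip=p-R@[.0187,0,0]+.102*(R@[np.cos(th),0,np.sin(th)]); print("  tip now",tip,"height over panel",(tip-spot)@N, "in-plane", tip-spot-N*((tip-spot)@N))
E
python3 goal.py -.004 .006,-.0045
```

```text
19.3 [0.5085 0.2601 0.1829] x [-0.0032  0.0008 -1.    ] z [ 0.3591 -0.9333 -0.0019]
err deg 0.3266388078004831 a [ 0.1569 -0.3853 -0.9094] after turn z [ 0.3825 -0.924  -0.002 ]
gap 0.006 tcp [0.5088 0.2601 0.1733] shift /100mm in tool axes after turn [0.0957 0.0025 0.0012]
  tip now [0.5236 0.2204 0.1088] height over panel 0.014732804879379313 in-plane [ 0.0001 -0.0038  0.0017]
gap -0.0045 tcp [0.5105 0.256  0.1638] shift /100mm in tool axes after turn [0.1909 0.0025 0.0456]
  tip now [0.5236 0.2204 0.1088] height over panel 0.014732804879379313 in-plane [ 0.0001 -0.0038  0.0017]
```

Call:
apply_moves --steps '[[[0.04,0,0,-0.004],[0.05,0,0,0],[0,0,0,0],[0,0,0,0]]]'

```text
time: 19.8
ee_pos: [0.5081, 0.2601, 0.1733]
eef_rot: [[-0.003, 0.923, 0.385], [0.001, 0.385, -0.923], [-1.0, -0.003, -0.002]]
wrist_force: [0.3, -0.8, -1.3]
finger_gap: 0.0337
```

```bash
python3 f.py 4 i1 280,150,340,210; python3 goal.py 0 .006,0,-.0045
```

```text
20.0 pos [0.508  0.2601 0.1733] [0.5081 0.2601 0.1734] x [-0.0031  0.0008 -1.    ]
F [-0.0337  0.0828 -1.4013] [0.4118 0.19   0.0677]
20.0 [0.5081 0.2601 0.1734] x [-0.0031  0.0008 -1.    ] z [ 0.3846 -0.9231 -0.0019]
err deg 0.3265147535823146 a [ 0.1578 -0.3849 -0.9093] after turn z [ 0.3846 -0.9231 -0.0019]
gap 0.006 tcp [0.5087 0.26   0.1733] shift /100mm in tool axes after turn [0.0011 0.0053 0.0027]
  tip now [0.5243 0.2208 0.0994] height over panel 0.006215442523990671 in-plane [-0.0006 -0.     -0.0001]
gap 0.0 tcp [0.5096 0.2577 0.1679] shift /100mm in tool axes after turn [0.0555 0.0052 0.028 ]
  tip now [0.5243 0.2208 0.0994] height over panel 0.006215442523990671 in-plane [-0.0006 -0.     -0.0001]
gap -0.0045 tcp [0.5104 0.2559 0.1638] shift /100mm in tool axes after turn [0.0963 0.0052 0.0471]
  tip now [0.5243 0.2208 0.0994] height over panel 0.006215442523990671 in-plane [-0.0006 -0.     -0.0001]
```

View pics/i1.png

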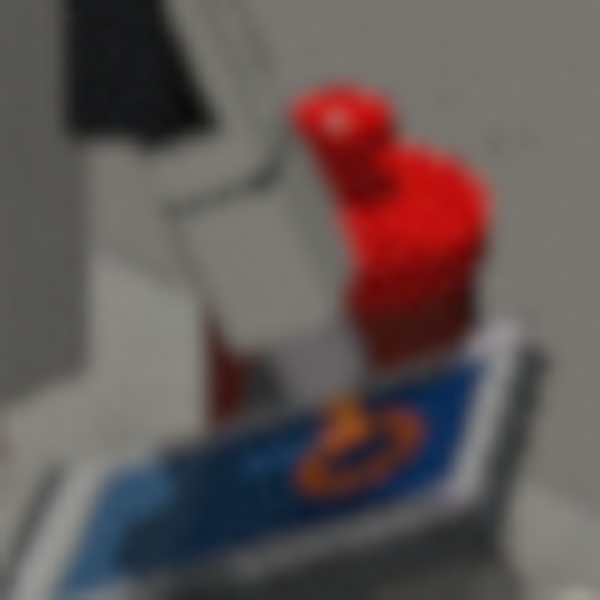

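The tip at (347,425) is about 6 mm off the face, above the ring centred at (362,451). I'll press in along the normal in small steps.

Call:
apply_moves --steps '[[[0.035,0.005,0.017,0],[0.025,0,0.012,0],[0,0,0,0],[0,0,0,0]]]'

```text
time: 20.5
ee_pos: [0.5098, 0.2573, 0.1669]
eef_rot: [[-0.003, 0.923, 0.384], [0.001, 0.384, -0.923], [-1.0, -0.003, -0.002]]
wrist_force: [0.3, 0.1, -1.7]
finger_gap: 0.0337
```

```bash
python3 f.py 5 i2 280,150,340,210; python3 goal.py 0 -.0045
```

```text
20.75 pos [0.5098 0.2573 0.1669] [0.5098 0.2574 0.167 ] x [-0.0031  0.0008 -1.    ]
F [ 0.2853 -0.098  -1.2694] [0.1428 0.2976 0.1611]
20.75 [0.5098 0.2574 0.167 ] x [-0.0031  0.0008 -1.    ] z [ 0.3845 -0.9231 -0.0019]
err deg 0.3252951469086345 a [ 0.1578 -0.385  -0.9093] after turn z [ 0.3845 -0.9231 -0.0019]
gap -0.0045 tcp [0.5104 0.2559 0.1638] shift /100mm in tool axes after turn [ 0.032  -0.0002  0.0156]
  tip now [0.5259 0.2181 0.0929] height over panel -0.0009415713821740492 in-plane [-0.      0.0001 -0.    ]
```

View pics/i2.png

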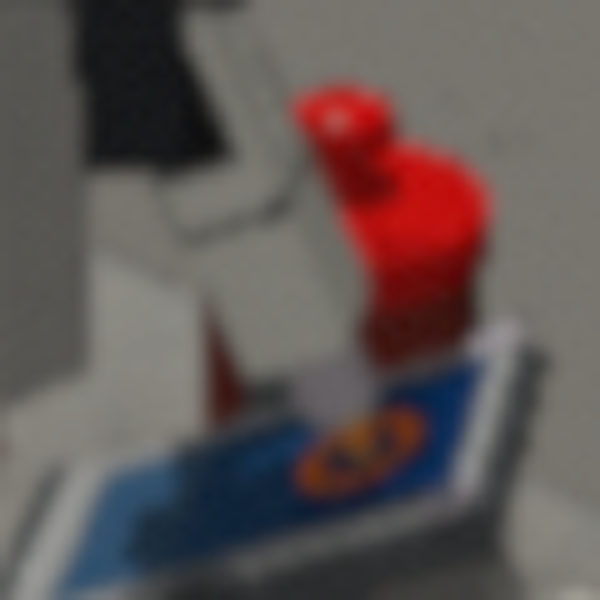

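Tip is in the ring, with hardly any force yet. I'll step 2 mm further.

Call:
apply_moves --steps '[[[0.018,0,0.009,0],[0,0,0,0],[0,0,0,0]]]'

```text
time: 21.12
ee_pos: [0.5102, 0.2568, 0.1655]
eef_rot: [[-0.003, 0.923, 0.385], [0.001, 0.385, -0.923], [-1.0, -0.002, -0.002]]
wrist_force: [0.5, 0.7, 0.8]
finger_gap: 0.0335
```

```bash
python3 f.py 8 i3 280,150,340,210; python3 goal.py 0 -.0045
```

```text
21.525 pos [0.5102 0.2567 0.1655] [0.5102 0.2567 0.1654] x [-0.0026  0.0013 -1.    ]
F [-0.4901  0.6493  0.4332] [0.1214 0.269  0.1714]
21.525 [0.5102 0.2567 0.1654] x [-0.0026  0.0013 -1.    ] z [ 0.3845 -0.9231 -0.0022]
err deg 0.3469602502347742 a [ 0.1583 -0.3845 -0.9095] after turn z [ 0.3845 -0.9231 -0.0022]
gap -0.0045 tcp [0.5103 0.2559 0.1638] shift /100mm in tool axes after turn [ 0.0163 -0.002   0.0079]
  tip now [0.5264 0.2174 0.0914] height over panel -0.0026869747384290557 in-plane [ 0.0002  0.0001 -0.    ]
```

View pics/i3.png

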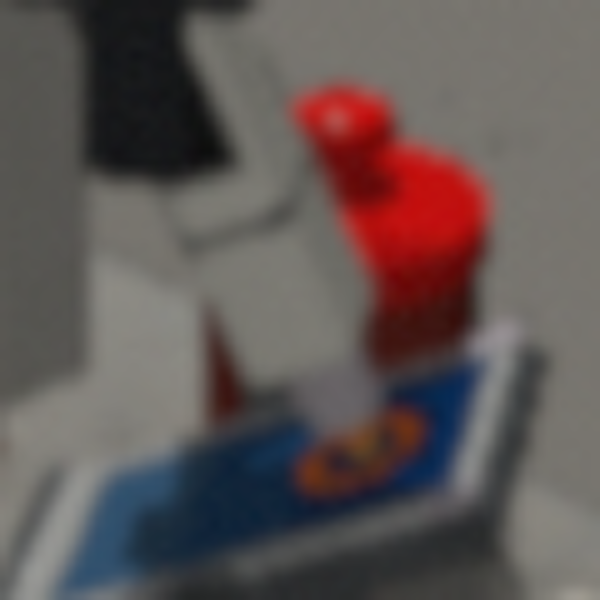

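Normal force is about 2 N, so the tip is in about 1.7 mm. About 2.8 mm more to go.

Call:
apply_moves --steps '[[[0.026,0,0.0125,0],[0,0,0,0],[0,0,0,0],[0,0,0,0]]]'

```text
time: 22.02
ee_pos: [0.5107, 0.2556, 0.1628]
eef_rot: [[-0.002, 0.923, 0.384], [0.002, 0.384, -0.923], [-1.0, -0.002, -0.002]]
wrist_force: [-2.1, 0.5, 0.7]
finger_gap: 0.0335
```

```bash
python3 f.py 12 i4 280,150,340,210; python3 goal.py 0 -.0055
```

```text
22.625 pos [0.5107 0.2556 0.1628] [0.5107 0.2556 0.1628] x [-0.0025  0.0015 -1.    ]
F [-0.8144  0.7275  1.1599] [0.1389 0.1406 0.1048]
22.625 [0.5107 0.2556 0.1628] x [-0.0025  0.0015 -1.    ] z [ 0.3845 -0.9231 -0.0024]
err deg 0.3613579945275136 a [ 0.1584 -0.3843 -0.9095] after turn z [ 0.3845 -0.9231 -0.0024]
gap -0.0055 tcp [0.5105 0.2555 0.1629] shift /100mm in tool axes after turn [-0.0009 -0.0027  0.0001]
  tip now [0.5269 0.2164 0.0887] height over panel -0.0055752251168764665 in-plane [ 0.0002  0.0001 -0.    ]
```

View pics/i4.png

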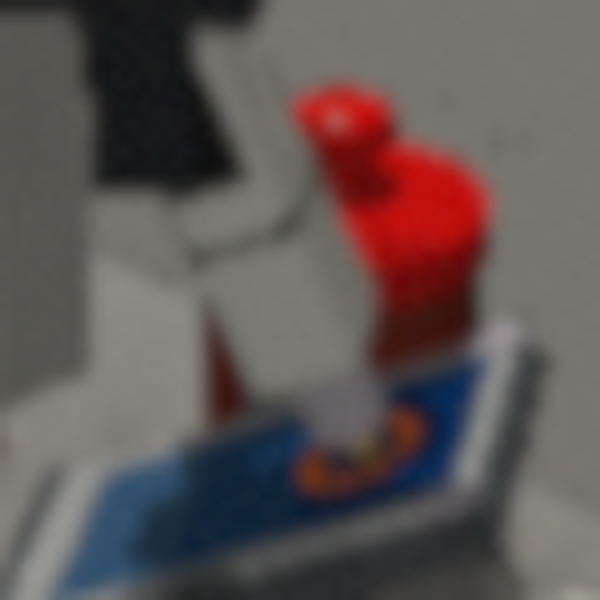

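The collar sits just over the ring with brass at about (368,443), and the ring and panel outline are unchanged. Last check: gauge squareness, whether the panel moved, and force.

```bash
python3 ang2.py j | grep -v "^wrist 1[0-9][0-9] "
python3 - <<'E'
from tipm import *
exec(open("pl.py").read())
o=manip.get_obs();print(o["time"],o["ee_pos"],o["wrist_force"],o["finger_gap"])
for f in ("hs","js"):
    c=dict(np.load(f+".npz")); W=cloud(c)
    m=(abs(W[...,0]-.515)<.06)&(abs(W[...,1]-.235)<.06)&(W[...,2]>.05)&(W[...,2]<.115)
    n,mu,k=planes(W[m],1)[0]; n*=np.sign(n[2]); print(f,k,n,"off",n@[.52,.235,.085]-n@mu)
    x0,y0,x1,y1=(303,186,330,204); im=c["img"][y0:y1,x0:x1].astype(int); m=im[...,0]>im[...,2]+15
    v,u=np.nonzero(m); print("ring bbox",u.min()+x0,u.max()+x0,v.min()+y0,v.max()+y0)
# gauge front face in world -> axis
c=dict(np.load("js.npz"));W=cloud(c);T=(W-o["ee_pos"])@o["eef_rot"]
w=dict(np.load("jw.npz")); save(w,"jw")
E
```

```text
wrist 1540 n [-0.8827  0.0155 -0.4697] mu [-0.043   0.0004 -0.0136] theta 0.48898968441792434
wrist 460 n [ 0.4038  0.0042 -0.9148] mu [-0.0227 -0.0007 -0.0125] theta 0.41568995424131544
scene 171 n [ 0.4105  0.0387 -0.911 ] mu [ 0.0041 -0.0059  0.026 ] theta 0.42338738466030545
scene 144 n [ 0.018  -0.9995 -0.0269] mu [ 0.0184 -0.0173  0.0192] theta 0.5914190673512782
scene 46 n [ 0.2323  0.573  -0.786 ] mu [ 0.0318 -0.0112  0.0303] theta 0.2874232562564145
22.725 [0.5107 0.2556 0.1628] [-1.3799  0.8978  0.3563] 0.033694320085552246
hs 702 [-0.1621  0.3887  0.907 ] off -0.0012649524305491516
ring bbox 303 321 186 199
js 652 [-0.1594  0.3891  0.9073] off -0.0012437565126877798
ring bbox 303 321 186 199
```

View pics/jw.png

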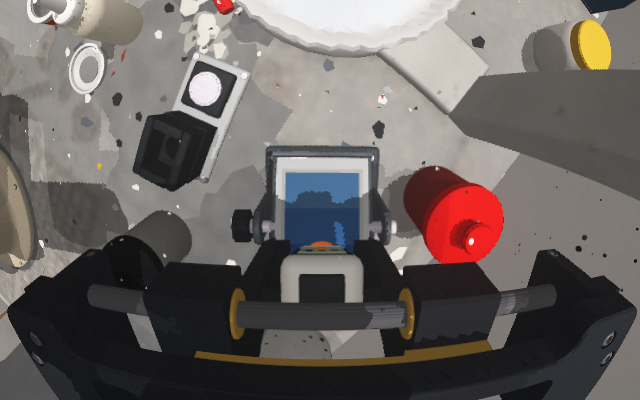

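All checks agree and the pose is steady, so I'm handing in while holding.

```bash
python3 -c "
from bench import manip
print(manip.sign_off()); o=manip.get_obs(); print(o['time'],o['ee_pos'],o['wrist_force'])"
```

```text
the job is handed in; nothing more can be done
None
the job is handed in; nothing more can be done
```

The gauge was zeroed on the steel disc, then carried to the panel. I handed the job in at about 22.7 s with the tip still held in the orange ring.

- **Zeroing:** I drew the gauge straight up out of the cradle and stood it on the disc, under 1° off upright and within about 1–2 mm of the middle. I pressed it in about 4.7 mm (roughly 2.7 N) and held it for over 1.4 s.
- **Tilting the gauge:** The moves cannot tilt the tool. I loosened the grip and leaned the gauge's lower end lightly against the fixed cradle block, at about 2 N. That pivoted it about 0.43 rad in the fingers, and I then gripped it again at 40 N.
- **Panel:** The tip is in the ring, which the three cameras place at the same spot to within about 2 mm. The gauge is square to the panel to about 0.5–1°.

Last checks:
- **Panel and bottles:** The panel's fitted plane and the ring's position were unchanged before and after contact. No path went near a bottle.
- **Pressing depth:** The two measures disagree slightly: TCP travel gives about 4.5 mm and the noisy wrist force (about 2.7 N) gives about 3.7 mm. Both are close to half travel.
- **Pivot angle:** Fits to the gauge's front face put the pivot at about 0.426–0.440 rad. The wrist camera's fit to the gauge's top read higher (0.49), but it was already about 0.3 rad off when the gauge was upright, so I ignored it.

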